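# Bolt down the extraction hood's foot and open its damper

## Task

Fit the extraction hood's foot to its bench bracket: push the tapered drift fully down through the middle hole to lever the spring-pulled plate into line, put a bolt fully home in an outer hole while the drift is still in, then take the drift out and swap a bolt into the middle hole, so that every bolt you find in the rack ends fully home in a hole of its own. Only when all the bolts are in, turn the damper lever so that it points at the black mark on its dial. Leave the drift standing back in its end pocket of the rack, and do not knock over the glass vial or the white jar that stand nearby.

Things in the scene. Friction and masses are not known exactly. Their poses are not given: they have to be found in the camera images.
- drift: the tapered drift: a steel pin, 4 mm thick at its tip, widening evenly over 30 mm to 15 mm, 15 mm thick up to 46 mm; a collar 28 mm wide and 6 mm thick there; above it a round handle 20 mm thick and 52 mm long (104 mm overall, 0.16 kg). Origin: the tip; z runs up along the pin. It starts upright in the end pocket of the rack, collar on the rack's top
- bolt1: a steel bolt, smooth shank 14 mm thick and 38 mm long with its lowest 5 mm tapering to 10 mm, a flange 32 mm wide and 4 mm thick above it, then a round head 24 mm wide and 30 mm tall (72 mm overall). Origin: centre of the shank's lower end, z up along the shank. Stands at first in a rack pocket, flange on the rack's top. Two or three of the bolts are present
- bolt2: a steel bolt, smooth shank 14 mm thick and 38 mm long with its lowest 5 mm tapering to 10 mm, a flange 32 mm wide and 4 mm thick above it, then a round head 24 mm wide and 30 mm tall (72 mm overall). Origin: centre of the shank's lower end, z up along the shank. Stands at first in a rack pocket, flange on the rack's top. Two or three of the bolts are present
- bolt3: a steel bolt, smooth shank 14 mm thick and 38 mm long with its lowest 5 mm tapering to 10 mm, a flange 32 mm wide and 4 mm thick above it, then a round head 24 mm wide and 30 mm tall (72 mm overall). Origin: centre of the shank's lower end, z up along the shank. Stands at first in a rack pocket, flange on the rack's top. Two or three of the bolts are present
- rack: white loose rack block, 55 x 190 mm, 55 mm high (0.9 kg), origin at the centre of its underside. In its top a row of four square pockets 18 mm wide and 50 mm deep along its own y at -67.5, -22.5, 22.5 and 67.5 mm; the first three hold bolts (or are empty), the last holds the drift
- rack_pocket (a point): centre of the mouth of the drift's pocket (18 mm square) in the rack's top, 55 mm over the bench; axes as the rack's
- foot (a joint): slide of the hood's foot, an aluminium plate 8 mm thick (150 x 172 mm) with a white tube stub 56 mm wide and 50 mm tall on its far half, on the steel bracket: 0 when its three holes are exactly over the bracket's, grows as the plate is pulled along the bracket's own +y. A spring pulls it that way with about 6 N to a stop at 0.0075 m; if it is let go it slides back there. Any drift or bolt that stands in a hole holds it
- bracket_hole_a (a point): centre of the top edge of the bracket's first hole, 45 mm over the bench, just below the foot plate; hole 16 mm wide, open 45 mm down to the bench. Holes are 60 mm apart in a row along the bracket's own y (a at -y, b the middle one, c at +y); the tube stub stands 87 mm from the row towards +x
- bracket_hole_b (a point): centre of the top edge of the bracket's middle hole, 45 mm over the bench, just below the foot plate; hole 16 mm wide, open 45 mm down to the bench. Holes are 60 mm apart in a row along the bracket's own y (a at -y, b the middle one, c at +y); the tube stub stands 87 mm from the row towards +x
- bracket_hole_c (a point): centre of the top edge of the bracket's third hole, 45 mm over the bench, just below the foot plate; hole 16 mm wide, open 45 mm down to the bench. Holes are 60 mm apart in a row along the bracket's own y (a at -y, b the middle one, c at +y); the tube stub stands 87 mm from the row towards +x
- foot_hole_a (a point): centre of the top edge of the foot plate's first hole (over the bracket's hole a), 53 mm over the bench, 16 mm wide, 8 mm deep; moves with the plate
- foot_hole_b (a point): centre of the top edge of the foot plate's middle hole (over the bracket's hole b), 53 mm over the bench, 16 mm wide, 8 mm deep; moves with the plate
- foot_hole_c (a point): centre of the top edge of the foot plate's third hole (over the bracket's hole c), 53 mm over the bench, 16 mm wide, 8 mm deep; moves with the plate
- damper (a joint): angle of the duct's damper lever, which turns about a vertical axis and stays where it is left (slight friction, about 1 N at the knob): 0 = shut, lever along the duct's own -x; grows as it turns clockwise seen from above, up to 1.65 rad
- damper_axis (a point): point on the damper lever's vertical turning axis at the top of the round aluminium dial (170 mm wide), 59 mm over the bench
- damper_knob (a point): grip point on the lever's upright round black knob (18 mm thick, from 72 to 117 mm over the bench), 58 mm from the axis, 95 mm over the bench; its x axis lies along the lever and the knob lies on the axis's -x side
- damper_mark (a point): the single black raised mark on the dial, an 18 mm long bar 75 mm from the turning axis, that the lever's end is to point at; its x axis runs from the mark to the turning axis
- vial: small glass vial with white cap, 28 mm wide, 55 mm tall, in front of the bracket; bystander. Origin: centre of its underside
- sample_jar: white jar, 44 mm wide, 60 mm tall, standing in a clear tub 90 x 180 x 50 mm; bystander. Origin: centre of its underside
Not all that is in view belongs to the job. What is shaped like the rack but pink is not meant.

How it is judged:
On the way, in this order (a step that is already met when the one before it is completed fails the run):
1. the drift is fully down in the middle hole and the holes are in line (horizontal distance between drift and bracket_hole_b below 0.006 m and height (world z) of drift below 0.012 m and angle between drift's own z axis and vertical below 0.15 rad and value of joint foot below 0.003 m), for 0.2 s.
2. a bolt is fully home in an outer hole while the drift is still fully in the middle hole (all of step 1 and ((horizontal distance between bolt1 and bracket_hole_a below 0.006 m and height (world z) of bolt1 below 0.02 m and angle between bolt1's own z axis and vertical below 0.15 rad) or (horizontal distance between bolt1 and bracket_hole_c below 0.006 m and height (world z) of bolt1 below 0.02 m and angle between bolt1's own z axis and vertical below 0.15 rad) or (horizontal distance between bolt2 and bracket_hole_a below 0.006 m and height (world z) of bolt2 below 0.02 m and angle between bolt2's own z axis and vertical below 0.15 rad) or (horizontal distance between bolt2 and bracket_hole_c below 0.006 m and height (world z) of bolt2 below 0.02 m and angle between bolt2's own z axis and vertical below 0.15 rad) or (horizontal distance between bolt3 and bracket_hole_a below 0.006 m and height (world z) of bolt3 below 0.02 m and angle between bolt3's own z axis and vertical below 0.15 rad) or (horizontal distance between bolt3 and bracket_hole_c below 0.006 m and height (world z) of bolt3 below 0.02 m and angle between bolt3's own z axis and vertical below 0.15 rad))), for 0.2 s.
3. the drift is out and every bolt is fully home in a hole, one of them in the middle hole (((horizontal distance between bolt1 and bracket_hole_a below 0.006 m and height (world z) of bolt1 below 0.02 m and angle between bolt1's own z axis and vertical below 0.15 rad) or (horizontal distance between bolt1 and bracket_hole_b below 0.006 m and height (world z) of bolt1 below 0.02 m and angle between bolt1's own z axis and vertical below 0.15 rad) or (horizontal distance between bolt1 and bracket_hole_c below 0.006 m and height (world z) of bolt1 below 0.02 m and angle between bolt1's own z axis and vertical below 0.15 rad)) and ((horizontal distance between bolt2 and bracket_hole_a below 0.006 m and height (world z) of bolt2 below 0.02 m and angle between bolt2's own z axis and vertical below 0.15 rad) or (horizontal distance between bolt2 and bracket_hole_b below 0.006 m and height (world z) of bolt2 below 0.02 m and angle between bolt2's own z axis and vertical below 0.15 rad) or (horizontal distance between bolt2 and bracket_hole_c below 0.006 m and height (world z) of bolt2 below 0.02 m and angle between bolt2's own z axis and vertical below 0.15 rad)) and ((horizontal distance between bolt3 and bracket_hole_a below 0.006 m and height (world z) of bolt3 below 0.02 m and angle between bolt3's own z axis and vertical below 0.15 rad) or (horizontal distance between bolt3 and bracket_hole_b below 0.006 m and height (world z) of bolt3 below 0.02 m and angle between bolt3's own z axis and vertical below 0.15 rad) or (horizontal distance between bolt3 and bracket_hole_c below 0.006 m and height (world z) of bolt3 below 0.02 m and angle between bolt3's own z axis and vertical below 0.15 rad)) and ((horizontal distance between bolt1 and bracket_hole_b below 0.006 m and height (world z) of bolt1 below 0.02 m and angle between bolt1's own z axis and vertical below 0.15 rad) or (horizontal distance between bolt2 and bracket_hole_b below 0.006 m and height (world z) of bolt2 below 0.02 m and angle between bolt2's own z axis and vertical below 0.15 rad) or (horizontal distance between bolt3 and bracket_hole_b below 0.006 m and height (world z) of bolt3 below 0.02 m and angle between bolt3's own z axis and vertical below 0.15 rad)) and value of joint foot below 0.0035 m), for 0.2 s.
4. with the bolts in, the damper lever points at the mark (all of step 3 and angle between the x axis of damper_knob and the x axis of damper_mark, either way round below 0.09 rad), for 0.2 s.
At the end, for the whole second after the job is handed in: every bolt present is fully home in a hole (6 mm off centre, 5 mm high at most, upright within 0.15 rad), one in the middle; holes in line within 3.5 mm; damper lever within 0.09 rad of the mark; drift at rest, upright in its rack pocket (10 mm off centre, 6 mm high at most) (all of step 4 and horizontal distance between drift and rack_pocket below 0.01 m and z of drift in the frame of rack_pocket below -0.04 m and angle between drift's own z axis and vertical below 0.2 rad and linear speed of drift below 0.03 m/s); the robot touches nothing.
It fails at once if the glass vial is knocked over (angle between vial's own z axis and vertical above 0.7 rad).
It fails at once if the jar in the tub is knocked over (angle between sample_jar's own z axis and vertical above 0.7 rad).
Of bolt1, bolt2, bolt3 only 2 to 3 are there at a start; the rules pass over those that are not, and their reading is None.
At some moment in a run one of rack may be knocked a few centimetres aside while the robot is not near it.
It also fails if it takes over 210 s, if anything falls off the work surface, if the arm or the gripper's body presses on something with over 40 N, if the wrist force passes 120 N, or if a joint passes its speed limit or range.

## Robot

A 6-joint arm with a two-finger parallel gripper is mounted at the origin on the work surface. World frame = base frame: x ahead of the robot, y to its left, z up, the work surface at z = 0. Lengths are in m, angles in rad, forces in N, time in s.
With the tool pointing down it reaches from about 0.25 to 0.725 m from the base axis. Payload 4 kg.
Tool frame: the origin (TCP) lies midway between the tips of the shut fingers; the grasp point (between the pads) lies 19 mm behind it; x points along the fingers, z is the direction in which the jaws open and shut, and the axes are right-handed (so a half turn about x gives the same grasp; the last joint's range is limited). The gripper opens to 85 mm and grips with 20 to 120 N. Pads are 22 mm wide; open, the fingers measure 114 mm over their backs; the gripper's body (76 mm by 85 mm) begins 54 mm behind the grasp point. The pads swing forward as they close: fully open they stand 13 mm farther back than shut.
Start: joints at [-1.267, 0.241, 0.005, 1.335, 0, 1.571], TCP at [0.15, -0.477, 0.231] pointing down, gripper open.
Joint ranges: [-2.72, 2.72], [-1.05, 1.87], [-1.09, 1.28], [-1.99, 2.15], [-1.42, 1.44], [-3.14, 3.14]. Speed limits (rad/s): [2.79, 2.79, 3.14, 3.14, 3.14, 3.14].

## Interface

Orientations are given as a unit quaternion [x, y, z, w].
In Python, from rig import arm gives the robot as it stands.
- The arm moves only by the tool servo_tool, never from a script. Its argument "motion" is a list that holds one entry, the list of rows, each a list of 7 numbers: the shift along the tool's x, y, z in cm, then the turn, a rotation vector about the tool's x, y, z in rad, then the gripper's target within -1 to 1 (fully open at 1, half-way at 0, shut at -1). In form: [[[dx, dy, dz, ax, ay, az, grip], ...]]. A call has 1 to 20 rows; each row shifts and turns the commanded pose from where the row before left it, along the tool's axes as they then stand; what a row does not reach is not made up. A row lasts 1/10 s, in which the tool goes at most 50 mm and 8.59 degrees, less where a joint would pass 70% of its speed; a pose out of reach is approached as far as the arm can. A call is refused whole if a number of a shift passes 5 or a number of a turn 0.15, either way. A call with a gripper value outside its range is refused whole. The fingers move at their own pace and stop on an object; "grip_force" is the grip in N (left out, the last holds). Time passes only in rows, so rows that do not move let the fingers close. It gives the time, the measured TCP pose, the force and the opening at its end, in the units of the state.
- arm.read_state(): the state, without advancing time (a new reading comes with each control period).
- arm.snapshot(name): name is "side" or "top" or "wrist"; returns a dict with "image" (420x560x3 uint8, red, green, blue), "depth" (420x560 float32, m along the optical axis (not along the pixel's ray), 0 where there is no reading), "intrinsics" (3x3 intrinsics, pixels), "k1" (the pictures are not rectified: a ray, as slopes to the right and down, at radius r is drawn at 1 + k1 r^2 times it, then the intrinsics apply), "view" (4x4, takes a point from world to camera coordinates). Camera axes: x right, y down, z forward; pixel columns grow to the right and rows downward; lengths in m; the calibration is good to about 2 mm. A picture is of the moment at which its call begins.
- arm.hand_in(): hands the job in, once; it reports no verdict.
The state is a dict: "time_s": time; "qpos": joint angles; "joint_velocities": joint speeds; "effort": joint torques, N m; "ee_pos": TCP position; "tcp_rot": TCP orientation; "ft_force": force on the tool from outside, world axes, zero at the start; "wrist_torque": the same for the moment, N m; "width": opening from 0.0 (shut) to 1.0 (fully open).
Only numpy, scipy, OpenCV 4.12 (cv2) and the standard library are available. Lean on these libraries where they do the work, as an engineer would, in place of code of your own. Each camera call takes 0.05 s, during which the arm holds its last target.

## Working session

There is one attempt and no reset: what is moved stays moved. The work goes in short steps, Python scripts to look and compute and a tool call to move; the robot and the scene stay as the last step left them, time stands still between calls to the robot, and variables do not carry over. Pictures are saved under pics/ and viewed, and the job is handed in when it is done.

Besides the shell and the picture viewer there is one more tool, called after "Emit:" by a JSON object that holds its "fn" and its "kwargs", one argument or row to a line. servo_tool: Moves the arm, as the interface text tells. Its arguments: {"type":"object","properties":{"motion":{"type":"array","items":{"type":"array","items":{"type":"array","items":{"type":"number"}}}},"grip_force":{"type":"number"}},"required":["motion"]}

```bash
ls; mkdir -p pics; python3 - <<'E'
from rig import arm
import cv2
s=arm.read_state(); print(s)
for n in ["side","top","wrist"]:
    d=arm.snapshot(n); cv2.imwrite(f"pics/{n}0.png",d["image"][:,:,::-1]); print(n,d["intrinsics"],d["k1"],d["view"])
E
```

```text
pics
{'time_s': 0.0, 'qpos': array([-1.26699970e+00,  2.41431161e-01,  3.70965006e-03,  1.33517673e+00,
       -1.78780697e-05,  1.57079530e+00]), 'joint_velocities': array([-0.00059213, -0.0007546 ,  0.0002662 ,  0.00028767,  0.00144725,
       -0.00077841]), 'effort': array([-1.00669899e-03, -3.72315502e+01,  2.52409691e+01,  1.67728920e-02,
        2.07230457e-06, -9.48047102e-06]), 'ee_pos': array([ 0.14937882, -0.47650396,  0.2303983 ]), 'tcp_rot': array([ 0.41901967,  0.57050282, -0.41815003,  0.56929746]), 'ft_force': array([1.10374147, 0.82639529, 0.08737826]), 'wrist_torque': array([ 0.03029439,  0.0743014 , -0.0039222 ]), 'width': 0.9996209687128451}
side [[501.49748782   0.         278.47487452]
 [  0.         501.49748782 209.82504782]
 [  0.           0.           1.        ]] 0.037965903438411004 [[ 0.94084942 -0.33878518 -0.00519247 -0.39505227]
 [-0.23266226 -0.63484015 -0.73678101  0.17770533]
 [ 0.2463141   0.69440808 -0.67611152  1.08388138]
 [ 0.          0.          0.          1.        ]]
top [[400.86611757   0.         278.05959267]
 [  0.         400.86611757 210.48186754]
 [  0.           0.           1.        ]] -0.06700345382374154 [[-0.05366535 -0.99854815 -0.00465088  0.00599311]
 [-0.97587758  0.05343288 -0.21167872  0.46213833]
 [ 0.2116199  -0.00682112 -0.97732824  0.99618676]
 [ 0.          0.          0.          1.        ]]
wrist [[358.49623212   0.         279.00128382]
 [  0.         358.49623212 208.57079508]
 [  0.           0.           1.        ]] -0.09706306632449137 [[ 0.29946965 -0.95410481 -0.00139106 -0.50052861]
 [-0.90518248 -0.28457443  0.31569301 -0.04187163]
 [-0.30160008 -0.09328131 -0.94886036  0.38050314]
 [ 0.          0.          0.          1.        ]]
```

View pics/side0.png

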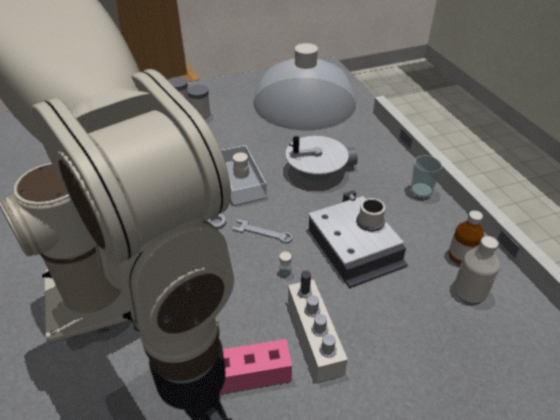

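View pics/top0.png

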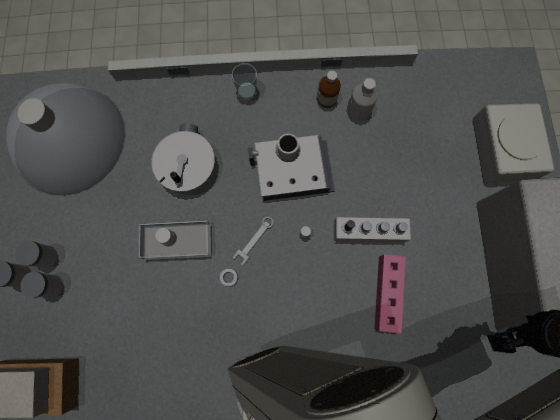

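View pics/wrist0.png

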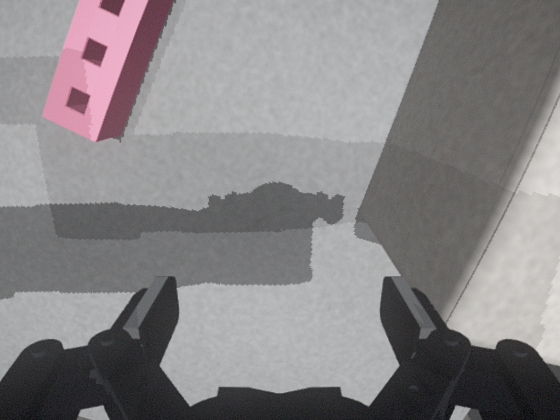

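```bash
cat > h.py <<'E'
from rig import arm
import cv2, numpy as np
from scipy.spatial.transform import Rotation as R
def undist(d,u,v):
    K=np.array(d["intrinsics"]); x=(u-K[0,2])/K[0,0]; y=(v-K[1,2])/K[1,1]
    xu,yu=x,y
    for _ in range(20):
        f=1+d["k1"]*(xu*xu+yu*yu); xu,yu=x/f,y/f
    return xu,yu
def ray(d,u,v):
    x,y=undist(d,u,v); V=np.array(d["view"]); Rm=V[:3,:3]; c=-Rm.T@V[:3,3]
    return c,Rm.T@np.array([x,y,1.0])
def plane(d,u,v,z):
    c,r=ray(d,u,v); return c+r*(z-c[2])/r[2]
def proj(d,p):
    V=np.array(d["view"]); q=V[:3,:3]@np.array(p)+V[:3,3]; x,y=q[0]/q[2],q[1]/q[2]
    f=1+d["k1"]*(x*x+y*y); K=d["intrinsics"]; return K[0,0]*x*f+K[0,2],K[1,1]*y*f+K[1,2]
def cloud(d):
    v,u=np.mgrid[0:420,0:560].astype(float); x,y=undist(d,u,v); Z=d["depth"]
    P=np.stack([x*Z,y*Z,Z],-1); V=np.array(d["view"]); return (P-V[:3,3])@V[:3,:3]
def save(name,im,box=None,s=1):
    if box: im=im[box[1]:box[3],box[0]:box[2]]
    cv2.imwrite("pics/"+name,cv2.resize(np.ascontiguousarray(im[:,:,::-1]),None,fx=s,fy=s,interpolation=cv2.INTER_CUBIC))
E
python3 - <<'E'
from h import *
d=arm.snapshot("top"); save("topA.png",d["image"],(230,120,430,270),4); save("topB.png",d["image"],(130,110,260,200),6)
P=cloud(d)
for u,v in [(372,240),(366,227),(384,228),(401,228),(349,226),(290,182),(270,184),(292,181),(315,178),(183,160),(172,178),(306,231),(164,236)]:
    print(u,v,P[v,u].round(3))
d=arm.snapshot("side"); save("sideA.png",d["image"],(260,180,420,390),3);save("sideB.png",d["image"],(270,120,370,200),7)
E
```

```text
372 240 [ 0.373 -0.26   0.033]
366 227 [ 0.399 -0.236  0.088]
384 228 [ 0.394 -0.28   0.089]
401 228 [ 0.392 -0.322  0.09 ]
349 226 [ 0.4   -0.188  0.114]
290 182 [ 0.54  -0.055  0.039]
270 184 [ 0.538 -0.001  0.036]
292 181 [ 0.541 -0.061  0.044]
315 178 [ 0.551 -0.124  0.029]
183 160 [0.606 0.224 0.075]
172 178 [0.547 0.243 0.11 ]
306 231 [ 0.403 -0.088  0.051]
164 236 [0.408 0.276 0.064]
```

View pics/topA.png

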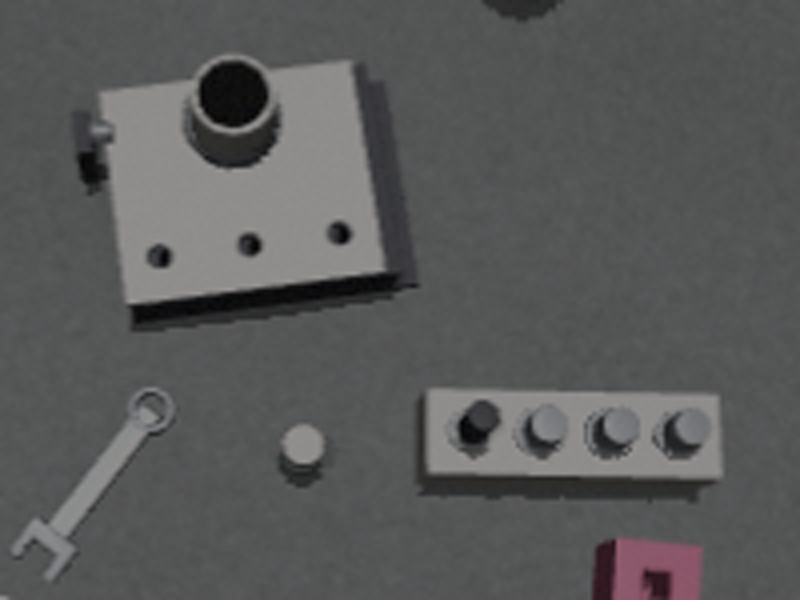

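View pics/topB.png

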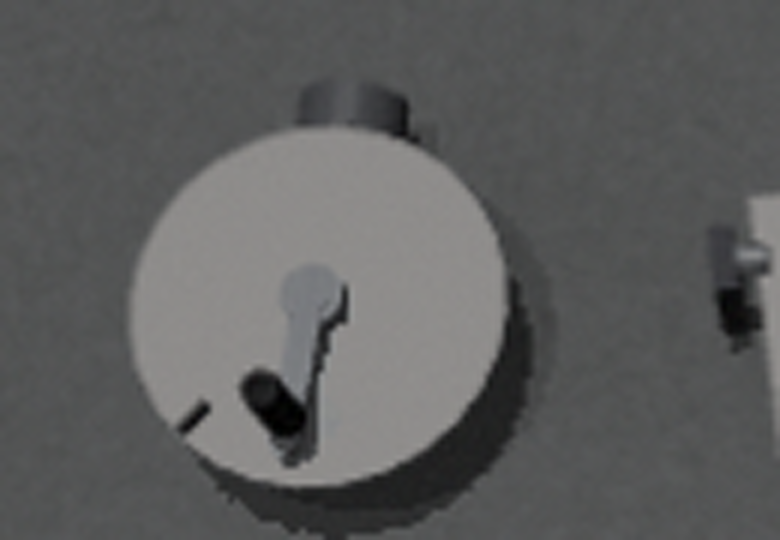

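View pics/sideA.png

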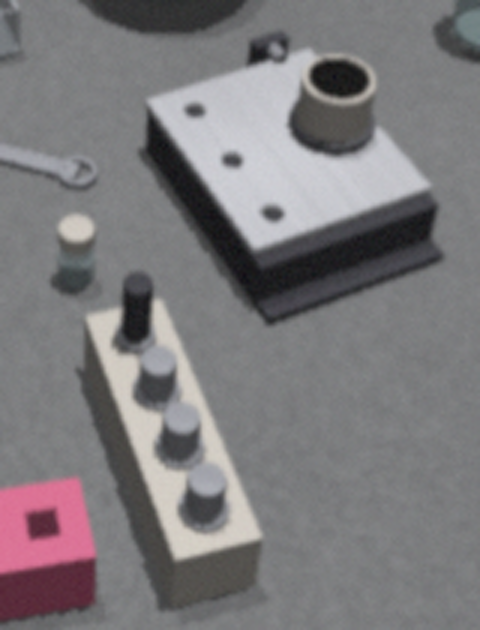

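View pics/sideB.png

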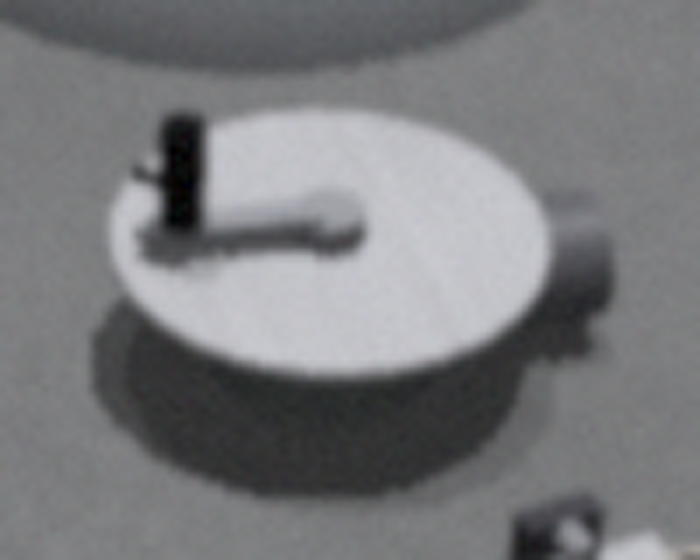

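```bash
python3 - <<'E'
from h import *
d=arm.snapshot("top")
c=lambda x,y,s=4,o=(230,120):(x/s+o[0]-.5+.5/s*1,y/s+o[1]-.5)
print("rack corners");C=[plane(d,*c(*p),0.055)[:2] for p in [(427,390),(720,395),(722,480),(427,473)]];print(np.round(C,4),np.mean(C,0))
print("heads",[plane(d,*c(*p),z).round(4)[:2] for p,z in [((485,414),.113),((550,423),.089),((622,424),.089),((694,427),.089)]])
H=[plane(d,*c(*p),.053)[:2] for p in [(340,233),(250,244),(160,256)]];print("holes a b c",np.round(H,4),np.linalg.norm(H[0]-H[2]))
C=[plane(d,*c(*p),.053)[:2] for p in [(100,92),(355,62),(385,272),(127,303)]];print("plate",np.round(C,4))
b=lambda x,y:c(x,y,6,(130,110))
print("axis",plane(d,*b(312,292),.075),"dial c",plane(d,*b(318,306),.059),"mark",plane(d,*b(195,417),.06),"knob top",plane(d,*b(262,387),.117))
print("vial",plane(d,306,231,.055),"jar",plane(d,164,236,.06))
s=arm.read_state(); Rm=R.from_quat(s["tcp_rot"]).as_matrix(); print(Rm.round(3))
w=arm.snapshot("wrist"); V=w["view"]; cp=-V[:3,:3].T@V[:3,3]; print("cam in tool",Rm.T@(cp-s["ee_pos"]),(V[:3,:3]@Rm).round(3))
sd=arm.snapshot("side")
for n,p in dict(vial=(.4,-.088,.055),a=(*H[0],.053),c=(*H[2],.053)).items(): print(n,proj(sd,p))
E
```

```text
rack corners
[[ 0.4351 -0.1687]
 [ 0.4213 -0.3593]
 [ 0.3658 -0.3538]
 [ 0.3811 -0.1642]] [ 0.40083707 -0.2615115 ]
heads [array([ 0.4072, -0.1939]), array([ 0.4035, -0.2385]), array([ 0.4003, -0.2836]), array([ 0.3959, -0.3287])]
holes a b c [[ 0.5443 -0.1205]
 [ 0.54   -0.0605]
 [ 0.535  -0.0007]] 0.12011427942743831
plate [[ 0.6524  0.0342]
 [ 0.6646 -0.1397]
 [ 0.516  -0.1481]
 [ 0.5042  0.0225]]
axis [0.61095893 0.22733046 0.075     ] dial c [0.61015333 0.22846924 0.059     ] mark [0.56141452 0.28292702 0.06      ] knob top [0.55474604 0.2382176  0.117     ]
vial [ 0.40286837 -0.08771778  0.055     ] jar [0.40863626 0.27670282 0.06      ]
[[-0.     0.954  0.299]
 [ 0.001  0.299 -0.954]
 [-1.    -0.    -0.001]]
cam in tool [-0.14308891  0.08058186  0.00131831] [[-0.001  0.     1.   ]
 [-0.316 -0.949  0.   ]
 [ 0.949 -0.316  0.001]]
vial (np.float64(283.4794007186947), np.float64(256.0912678585531))
a (np.float64(350.48704493560734), np.float64(250.2681107664668))
c (np.float64(324.52746874735516), np.float64(216.0481376275294))
```

Emit:
{"fn": "servo_tool", "kwargs": {
  "motion": [
    [[0,0,0,-0.148,0,0,1],[0,0,0,-0.148,0,0,1],[0,0,0,-0.148,0,0,1],[0,0,0,-0.148,0,0,1],[0,0,0,-0.148,0,0,1],[0,0,0,-0.148,0,0,1],[0,0,0,-0.148,0,0,1],[0,0,0,-0.148,0,0,1],[0,2.75,2.6,0,0,0,1],[0,2.75,2.6,0,0,0,1],[0,2.75,2.6,0,0,0,1],[0,2.75,2.6,0,0,0,1],[0,2.75,2.6,0,0,0,1],[0,2.75,2.6,0,0,0,1],[0,2.75,2.6,0,0,0,1],[0,2.75,2.6,0,0,0,1],[0,2.75,2.6,0,0,0,1],[0,0,0,0,0,0,1]]
  ],
  "grip_force": 60
}}

```text
time_s: 2.2
ee_pos: [0.4061, -0.2473, 0.2313]
tcp_rot: [0.027, 0.706, -0.027, 0.707]
ft_force: [-0.8, -0.6, -0.4]
width: 1.005
```

```bash
python3 - <<'E'
from h import *
s=arm.read_state(); print(s["ee_pos"],R.from_quat(s["tcp_rot"]).as_matrix().round(3),s["ft_force"])
w=arm.snapshot("wrist"); save("w1.png",w["image"]); t=arm.snapshot("top"); save("t1.png",t["image"],(130,100,430,280),2.6)
for n,p in dict(d=(.4072,-.1939,.113),b=(.4035,-.2385,.089),b2=(.4,-.2836,.089),b3=(.3959,-.3287,.089)).items(): print(n,np.round(proj(w,p),1))
E
```

```text
[ 0.40606142 -0.24725611  0.23128901] [[ 0.001  0.077  0.997]
 [ 0.001  0.997 -0.077]
 [-1.     0.001  0.001]] [-0.8127419  -0.55248509 -0.40002275]
d [274.6 128.6]
b [274.8 181. ]
b2 [274.9 232.3]
b3 [274.4 278.9]
```

View pics/w1.png

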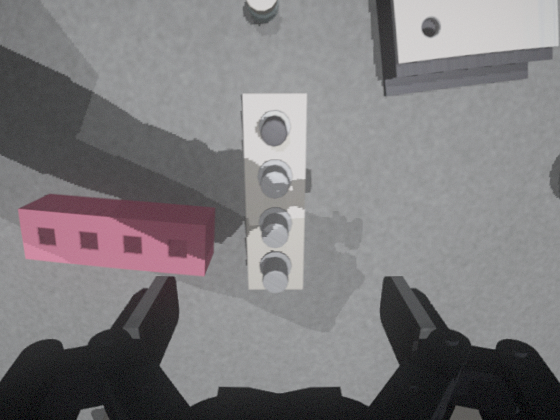

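View pics/t1.png

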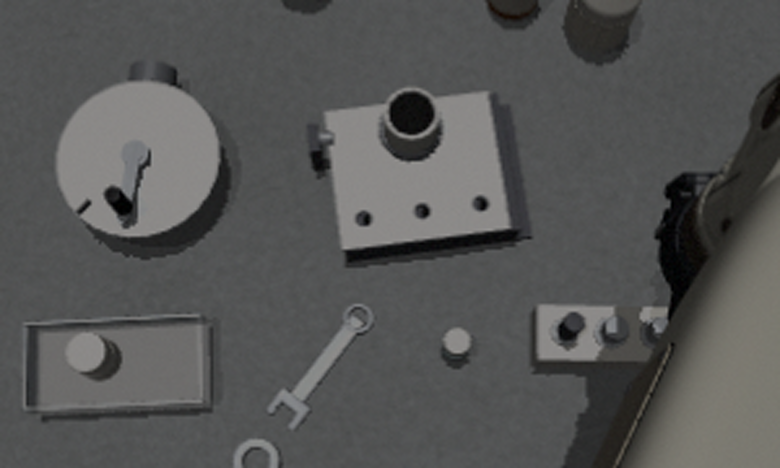

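Emit:
{"fn": "servo_tool", "kwargs": {
  "motion": [
    [[0,2.6,-0.15,0,0,0,1],[0,2.7,-0.15,0,0,0,1],[3,0,0,0,0,0,1],[3,0,0,0,0,0,0.5],[3,0,0,0,0,0,0.3],[3,0,0,0,0,0,0.2],[2.5,0,0,0,0,0,0.1],[1.4,0,0,0,0,0,0.0],[0,0,0,0,0,0,0.0]]
  ]
}}

```text
time_s: 3.2
ee_pos: [0.402, -0.197, 0.0704]
tcp_rot: [0.031, 0.708, -0.03, 0.705]
ft_force: [0.4, -0.1, 0.5]
width: 0.501
```

```bash
python3 - <<'E'
from h import *
w=arm.snapshot("wrist"); save("w2.png",w["image"]); t=arm.snapshot("side"); save("s2.png",t["image"],(230,200,430,350),4)
E
```

```text
(no output)
```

View pics/w2.png

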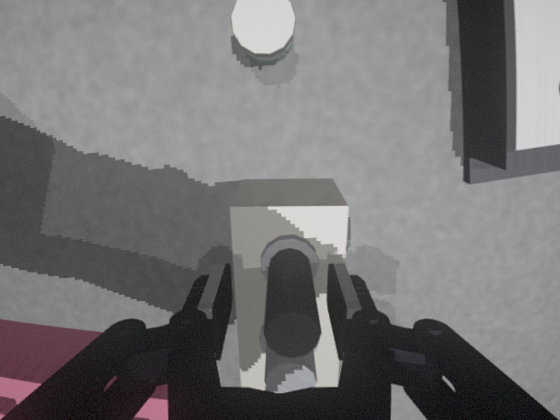

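View pics/s2.png

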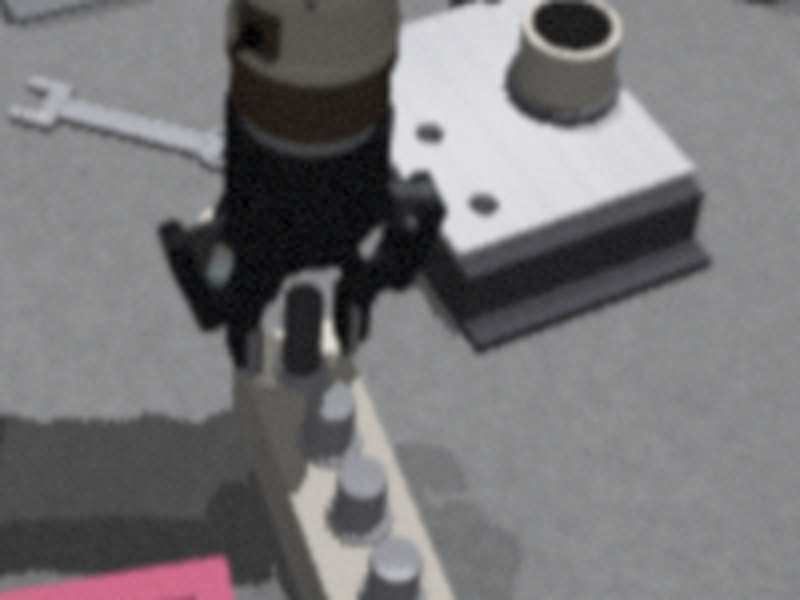

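```bash
python3 - <<'E'
from h import *
s=arm.read_state(); print(s["ee_pos"],R.from_quat(s["tcp_rot"]).as_matrix().round(3),s["ft_force"])
w=arm.snapshot("wrist")
for z in (.061,.113): print(np.round(proj(w,(.4072,-.1939,z)),1))
# circle of handle top ~ (292,336) in w2
print(plane(w,292,335,.113))
E
```

```text
[ 0.40421099 -0.19765247  0.07263842] [[-0.     0.085  0.996]
 [-0.     0.996 -0.085]
 [-1.    -0.    -0.   ]] [-0.52902168 -0.20886397  0.48403567]
[284.4 256.5]
[286.3 323.5]
[ 0.40878346 -0.19888096  0.113     ]
```

Emit:
{"fn": "servo_tool", "kwargs": {
  "motion": [
    [[0,0.15,0.45,0,0,0,0],[0,0,0,0,0,0,0],[0,0,0,0,0,0,-0.6],[0,0,0,0,0,0,-0.8],[0,0,0,0,0,0,-0.8],[0,0,0,0,0,0,-0.8],[0,0,0,0,0,0,-0.8]]
  ]
}}

```text
time_s: 4.05
ee_pos: [0.4088, -0.1957, 0.0728]
tcp_rot: [0.029, 0.707, -0.029, 0.706]
ft_force: [-3.4, 0.6, 5.6]
width: 0.22
```

```bash
python3 - <<'E'
from h import *
s=arm.read_state(); print(s["ee_pos"],s["ft_force"],s["wrist_torque"],s["width"])
w=arm.snapshot("wrist"); save("w3.png",w["image"],(160,120,420,420),2)
E
```

```text
[ 0.40881131 -0.19566232  0.0727526 ] [-3.43104812  0.63424102  5.64987504] [0.05748972 0.63427133 0.02344194] 0.2196802059349224
```

View pics/w3.png

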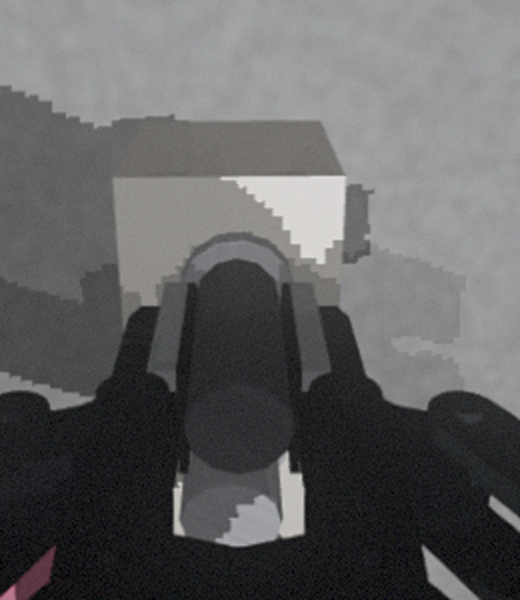

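Emit:
{"fn": "servo_tool", "kwargs": {
  "motion": [
    [[0,0,0,0,0,0,-0.9],[0,0,0,0,0,0,-0.9],[-1,0,0,0,0,0,-0.9],[-2,0,0,0,0,0,-0.9],[-3,0,0,0,0,0,-0.9],[-3,0,0,0,0,0,-0.9],[-2,0,0,0,0,0,-0.9],[0,0,0,0,0,0,-0.9],[0,0,0,0,0,0,-0.9]]
  ],
  "grip_force": 100
}}

```text
time_s: 5.0
ee_pos: [0.4093, -0.1956, 0.1821]
tcp_rot: [0.029, 0.706, -0.029, 0.707]
ft_force: [-0.0, -0.5, -1.9]
width: 0.209
```

```bash
python3 - <<'E'
from h import *
s=arm.read_state(); print(s["ee_pos"],R.from_quat(s["tcp_rot"]).as_matrix().round(3),s["ft_force"],s["wrist_torque"],s["width"])
w=arm.snapshot("wrist"); save("w4.png",w["image"],(160,120,420,420),2)
w=arm.snapshot("side"); save("s4.png",w["image"],(230,160,430,310),4)
w=arm.snapshot("top"); save("t4.png",w["image"],(230,120,430,270),4)
E
```

```text
[ 0.40932332 -0.19558582  0.18212051] [[ 0.     0.083  0.997]
 [-0.     0.997 -0.083]
 [-1.    -0.     0.   ]] [-0.03378508 -0.5236118  -1.93444352] [-0.0375252  -0.02474531 -0.04781449] 0.20907291843863565
```

View pics/w4.png

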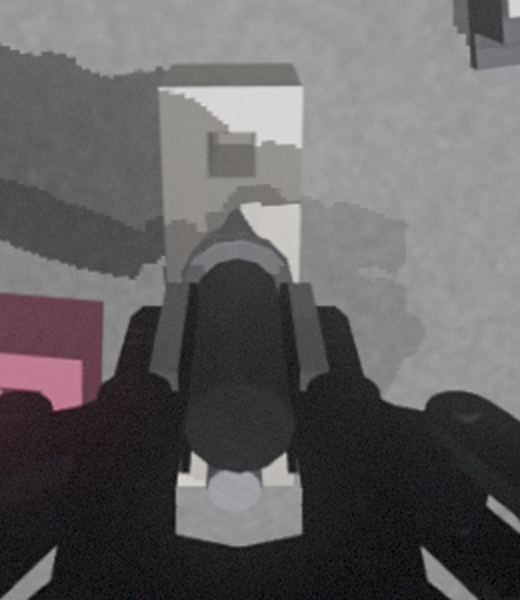

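View pics/s4.png

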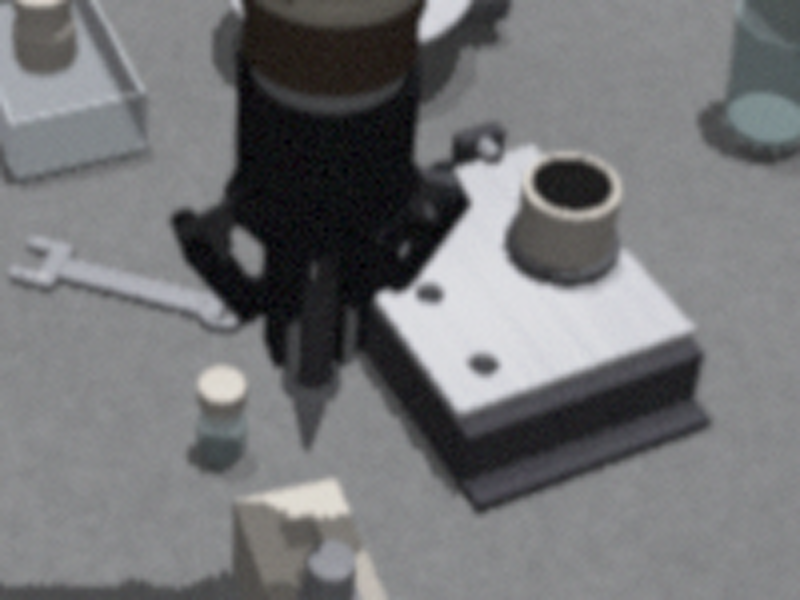

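View pics/t4.png

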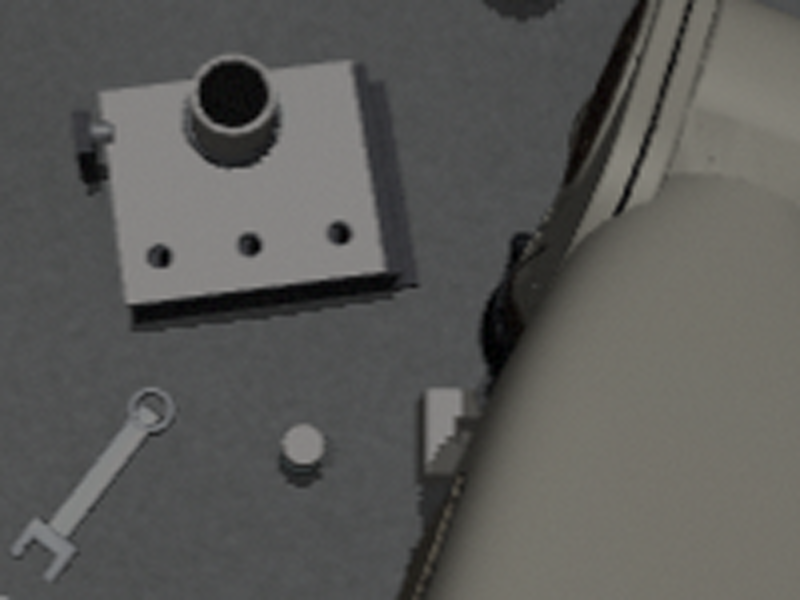

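Emit:
{"fn": "servo_tool", "kwargs": {
  "motion": [
    [[0,0,0,-0.08,0,0,-0.9],[0,0,0,-0.08,0,0,-0.9],[0,2.4,2.8,0,0,0,-0.9],[0,2.4,2.8,0,0,0,-0.9],[0,2.4,2.8,0,0,0,-0.9],[0,2.4,2.8,0,0,0,-0.9],[0,2.4,2.8,0,0,0,-0.9],[1.5,0,0,0,0,0,-0.9],[1.5,0,0,0,0,0,-0.9],[1,0,0,0,0,0,-0.9],[0,0,0,0,0,0,-0.9],[0,0,0,0,0,0,-0.9]]
  ]
}}

```text
time_s: 6.35
ee_pos: [0.5392, -0.0655, 0.1419]
tcp_rot: [-0.027, 0.707, 0.027, 0.706]
ft_force: [0.8, 0.5, -1.9]
width: 0.21
```

```bash
python3 - <<'E'
from h import *
s=arm.read_state(); print(s["ee_pos"],R.from_quat(s["tcp_rot"]).as_matrix().round(3),s["ft_force"],s["wrist_torque"],s["width"])
w=arm.snapshot("wrist"); save("w5.png",w["image"],(140,100,440,320),2.6)
w=arm.snapshot("side"); save("s5.png",w["image"],(270,140,420,250),5)
w=arm.snapshot("top"); save("t5.png",w["image"],(230,120,430,270),4)
E
```

```text
[ 0.53922742 -0.0654593   0.14187393] [[-0.001 -0.076  0.997]
 [ 0.     0.997  0.076]
 [-1.     0.    -0.001]] [ 0.79767909  0.52464294 -1.93527989] [-0.04118653  0.04558276 -0.00971729] 0.21013990423631512
```

View pics/w5.png

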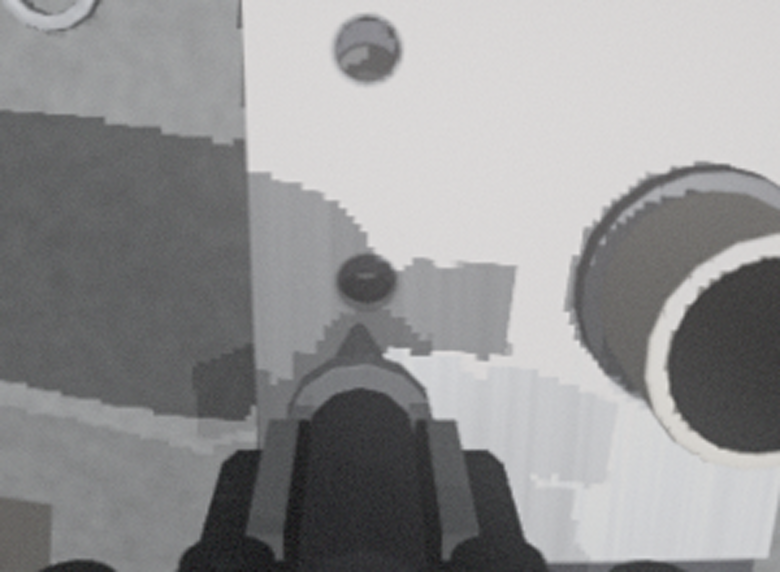

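View pics/s5.png

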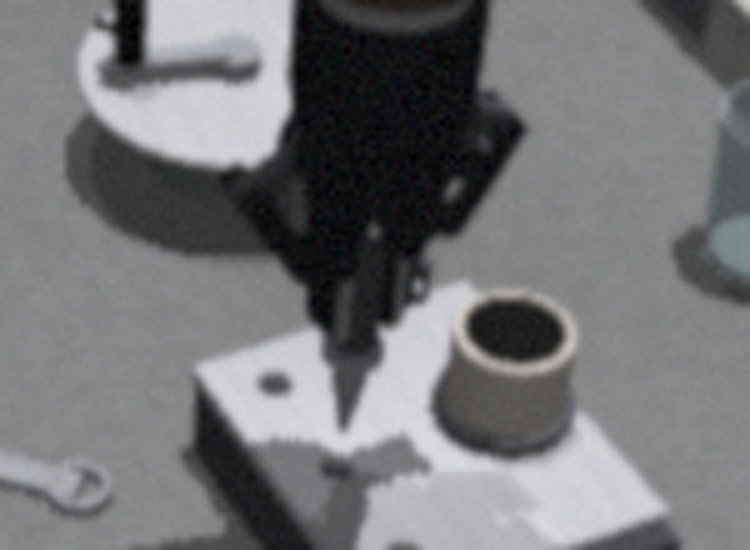

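View pics/t5.png

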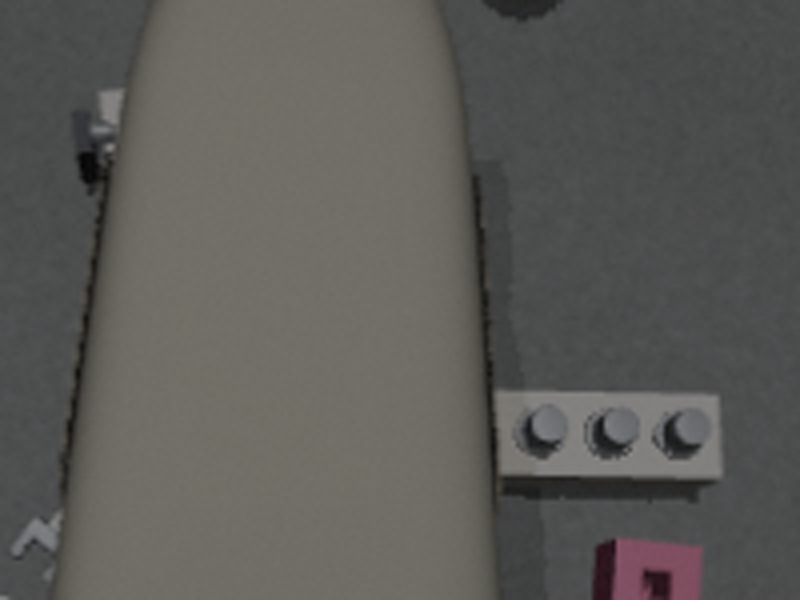

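```bash
python3 - <<'E'
from h import *
w=arm.snapshot("wrist"); s=arm.read_state(); Rm=R.from_quat(s["tcp_rot"]).as_matrix()
c=lambda x,y:(x/2.6+140-.3,y/2.6+100-.3)
tz=s["ee_pos"][2]-.0638; print("tipz",tz)
for n,p,z in [("c",(367,48),.053),("b",(367,279),.053),("tip",(359,323),tz),("tip2",(359,323),tz+.002)]:
    q=plane(w,*c(*p),z); print(n,q.round(4),"in tool mm",(Rm.T@(q-s["ee_pos"])*1000).round(1))
E
```

```text
tipz 0.07939669672610891
c [ 0.5365 -0.0031  0.053 ] in tool mm [90.2 62.6  1. ]
b [ 0.5412 -0.0624  0.053 ] in tool mm [90.2  3.1  1.1]
tip [ 0.5393 -0.0649  0.0794] in tool mm [63.8  0.8 -0.9]
tip2 [ 0.5392 -0.0641  0.0814] in tool mm [61.8  1.5 -0.9]
```

Emit:
{"fn": "servo_tool", "kwargs": {
  "motion": [
    [[0,0.05,0.2,0,0,0,-0.9],[0,0,0,0,0,0,-0.9],[1,0,0,0,0,0,-0.9],[1,0,0,0,0,0,-0.9],[0.6,0,0,0,0,0,-0.9],[0.3,0,0,0,0,0,-0.9],[0.3,0,0,0,0,0,-0.9],[0.3,0,0,0,0,0,-0.9],[0.2,0,0,0,0,0,-0.9],[0,0,0,0,0,0,-0.9]]
  ]
}}

```text
time_s: 7.55
ee_pos: [0.5415, -0.0646, 0.1051]
tcp_rot: [-0.027, 0.707, 0.027, 0.706]
ft_force: [-0.4, -0.7, -2.7]
width: 0.206
```

```bash
python3 - <<'E'
from h import *
s=arm.read_state(); print(s["ee_pos"],s["ft_force"],s["wrist_torque"],s["width"])
w=arm.snapshot("wrist"); save("w6.png",w["image"],(140,100,440,320),2.6)
w=arm.snapshot("side"); save("s6.png",w["image"],(270,140,420,250),5)
E
```

```text
[ 0.54148071 -0.06457512  0.10510806] [-0.37748698 -0.68679208 -2.71934448] [-0.06197356  0.01045934  0.0028921 ] 0.20641384545084362
```

View pics/w6.png

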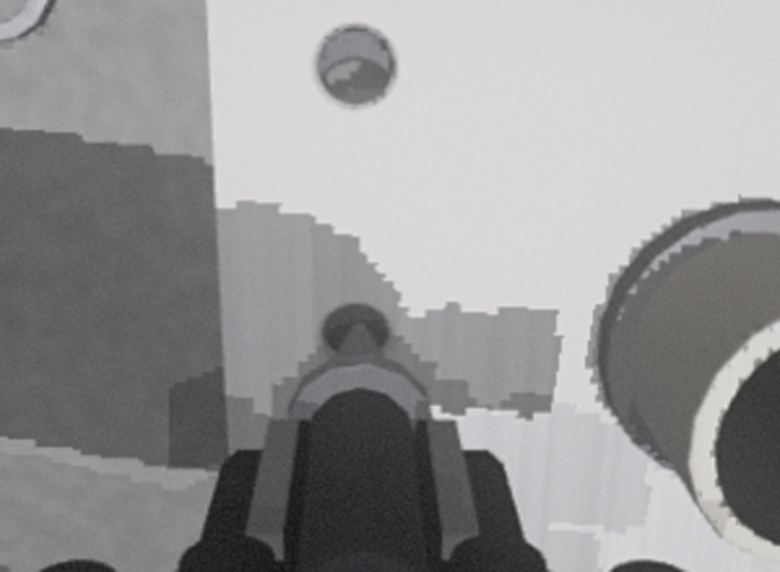

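View pics/s6.png

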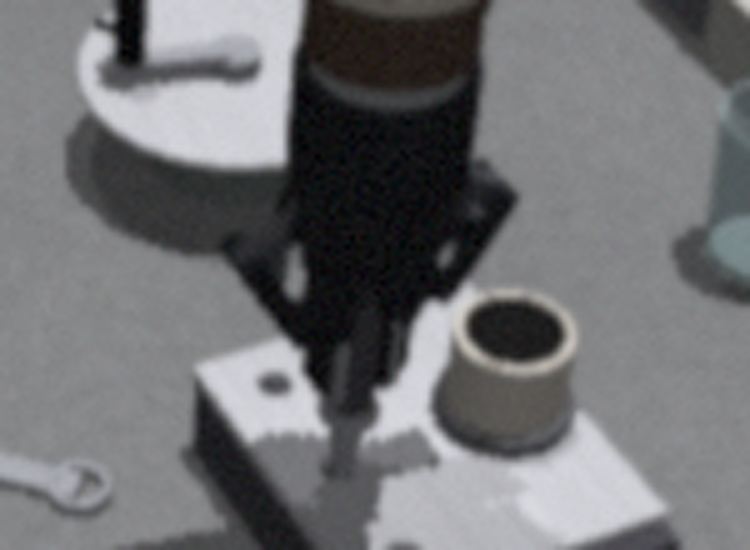

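Emit:
{"fn": "servo_tool", "kwargs": {
  "motion": [
    [[0.3,0,-0.03,0,0,0,-0.9],[0.3,0,-0.03,0,0,0,-0.9],[0.2,-0.02,0,0,0,0,-0.9],[0.3,-0.06,0,0,0,0,-0.9],[0.3,-0.06,0,0,0,0,-0.9],[0,0,0,0,0,0,-0.9]]
  ]
}}

```text
time_s: 8.25
ee_pos: [0.5414, -0.0659, 0.0921]
tcp_rot: [-0.027, 0.706, 0.027, 0.707]
ft_force: [-1.4, 1.4, 2.9]
width: 0.205
```

```bash
python3 - <<'E'
from h import *
s=arm.read_state(); print(s["ee_pos"],s["ft_force"],s["wrist_torque"],s["width"])
w=arm.snapshot("wrist"); save("w7.png",w["image"],(140,100,440,320),2.6)
E
```

```text
[ 0.54140773 -0.06592421  0.09212647] [-1.37367331  1.38301381  2.85864074] [0.13906803 0.33832632 0.00117497] 0.2049871722616058
```

View pics/w7.png

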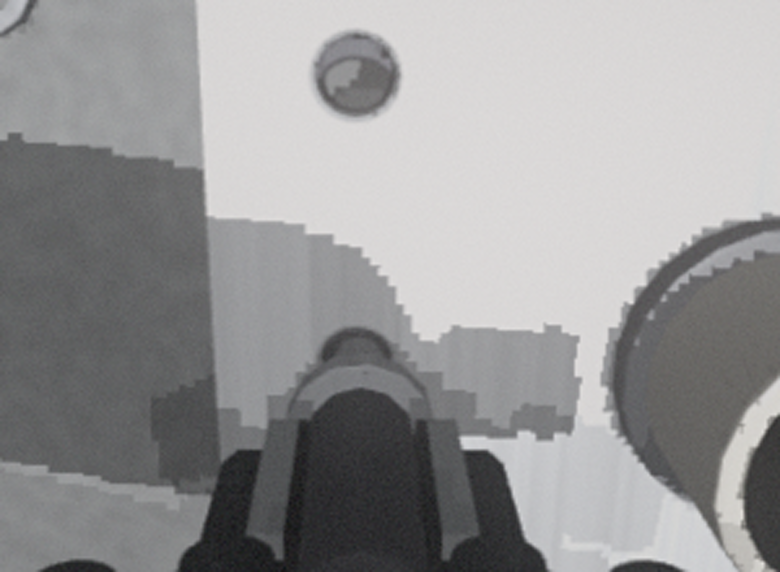

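Emit:
{"fn": "servo_tool", "kwargs": {
  "motion": [
    [[0.2,-0.06,-0.05,0,0,0,-0.9],[0.3,-0.07,0,0,0,0,-0.9],[0.3,-0.07,0,0,0,0,-0.9],[0.3,-0.06,0,0,0,0,-0.9],[0,0,0,0,0,0,-0.9],[0,0,0,0,0,0,-0.9]]
  ]
}}

```text
time_s: 8.9
ee_pos: [0.541, -0.0683, 0.0806]
tcp_rot: [-0.027, 0.706, 0.028, 0.707]
ft_force: [-0.8, 2.8, 4.0]
width: 0.211
```

```bash
python3 - <<'E'
from h import *
s=arm.read_state(); print(s["ee_pos"],R.from_quat(s["tcp_rot"]).as_matrix().round(3)[:,0],s["ft_force"],s["wrist_torque"],s["width"])
w=arm.snapshot("wrist"); save("w8.png",w["image"],(140,100,440,320),2.6)
E
```

```text
[ 0.54098789 -0.06828056  0.08058813] [ 0.     0.001 -1.   ] [-0.77835932  2.80660999  4.03386599] [ 0.43473005  0.24352881 -0.00572421] 0.21131141333361145
```

View pics/w8.png

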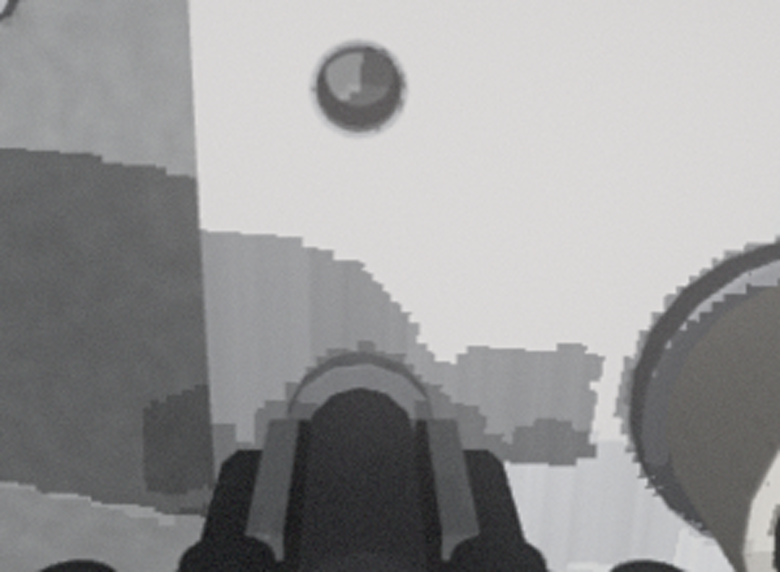

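Emit:
{"fn": "servo_tool", "kwargs": {
  "motion": [
    [[0.2,-0.04,-0.02,0,0,0,-0.9],[0.2,-0.02,0,0,0,0,-0.9],[0.2,0,0,0,0,0,-0.9],[0.2,0,0,0,0,0,-0.9],[0.2,0,0,0,0,0,-0.9],[0.1,0,0,0,0,0,-0.9],[0,0,0,0,0,0,-0.9],[0,0,0,0,0,0,-0.9]]
  ]
}}

```text
time_s: 9.75
ee_pos: [0.5409, -0.0691, 0.0708]
tcp_rot: [-0.027, 0.706, 0.027, 0.707]
ft_force: [-3.9, 3.5, 13.2]
width: 0.215
```

```bash
python3 - <<'E'
from h import *
s=arm.read_state(); print(s["ee_pos"],R.from_quat(s["tcp_rot"]).as_matrix().round(3)[:,0],s["ft_force"],s["wrist_torque"],s["width"])
w=arm.snapshot("wrist"); save("w9.png",w["image"],(140,100,440,320),2.6)
w=arm.snapshot("side"); save("s9.png",w["image"],(270,140,420,250),5)
E
```

```text
[ 0.54091695 -0.06906842  0.07080674] [ 0.001  0.    -1.   ] [-3.90862301  3.45260547 13.15622347] [ 0.72363352  0.88128476 -0.03238274] 0.21452420388339988
```

View pics/w9.png

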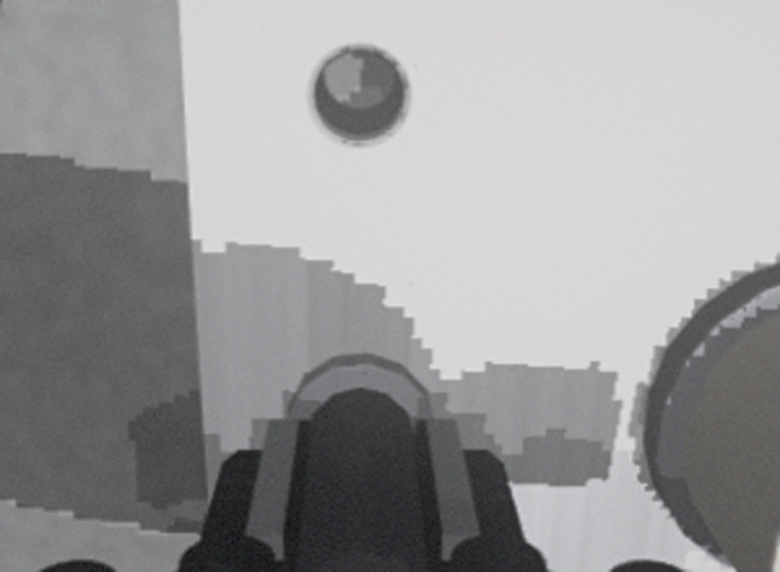

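View pics/s9.png

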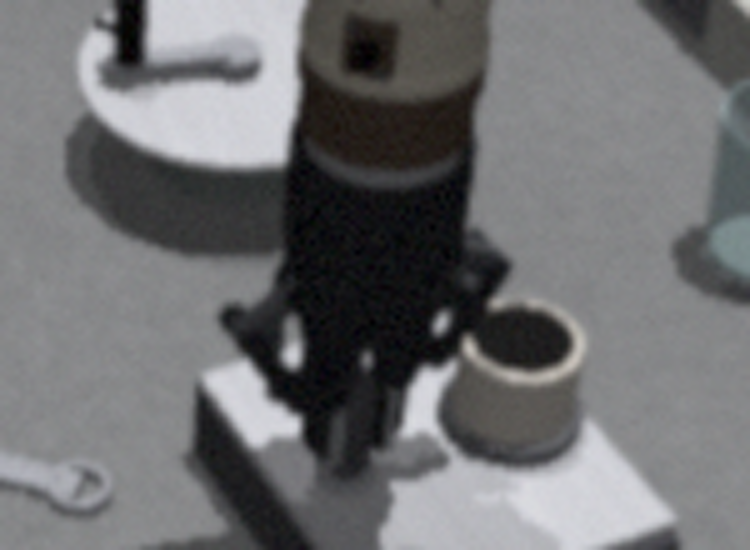

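Emit:
{"fn": "servo_tool", "kwargs": {
  "motion": [
    [[-0.1,0,0,0,0,0,-0.9],[0,0,0,0,0,0,-0.2],[0,0,0,0,0,0,0],[0,0,0,0,0,0,0],[0,0,0,0,0,0,0],[-1,0,0,0,0,0,0],[-2,0,0,0,0,0,0],[-3,0,0,0,0,0,0],[-3,0,0,0,0,0,0],[-3,0,0,0,0,0,0],[0,0,0,0,0,0,0],[0,0,0,0,0,0,0]]
  ]
}}

```text
time_s: 11.05
ee_pos: [0.5413, -0.0694, 0.1916]
tcp_rot: [-0.027, 0.706, 0.027, 0.708]
ft_force: [-0.0, 0.3, -0.2]
width: 0.506
```

```bash
python3 - <<'E'
from h import *
s=arm.read_state(); print(s["time_s"],s["ee_pos"],R.from_quat(s["tcp_rot"]).as_matrix().round(3),s["ft_force"],s["wrist_torque"],s["width"])
w=arm.snapshot("wrist"); save("w10.png",w["image"],None,1.4)
w=arm.snapshot("side"); save("s10.png",w["image"],(230,160,430,390),2.6)
w=arm.snapshot("top"); save("t10.png",w["image"],(230,120,430,270),4)
E
```

```text
11.05 [ 0.54130612 -0.06942249  0.19161001] [[ 0.003 -0.077  0.997]
 [-0.     0.997  0.077]
 [-1.    -0.001  0.003]] [-0.04749498  0.28769427 -0.15246992] [ 0.06050705  0.08602412 -0.03243425] 0.5061320881012137
```

View pics/w10.png

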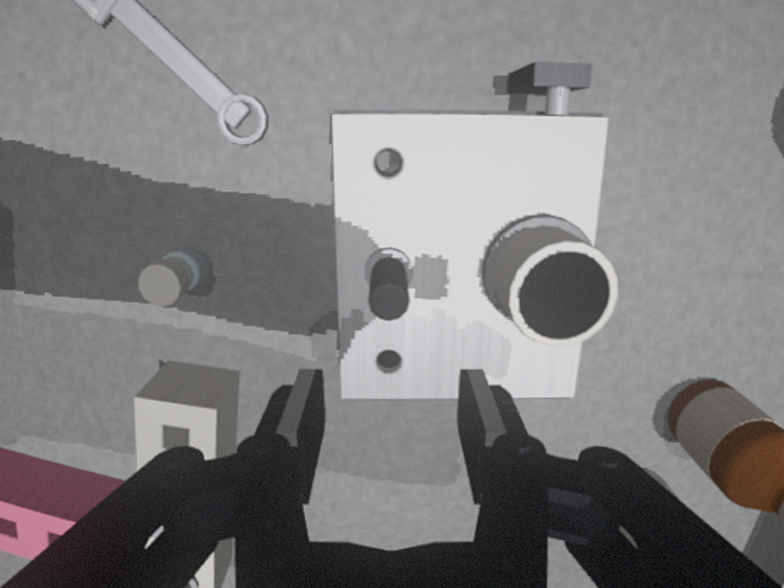

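View pics/s10.png

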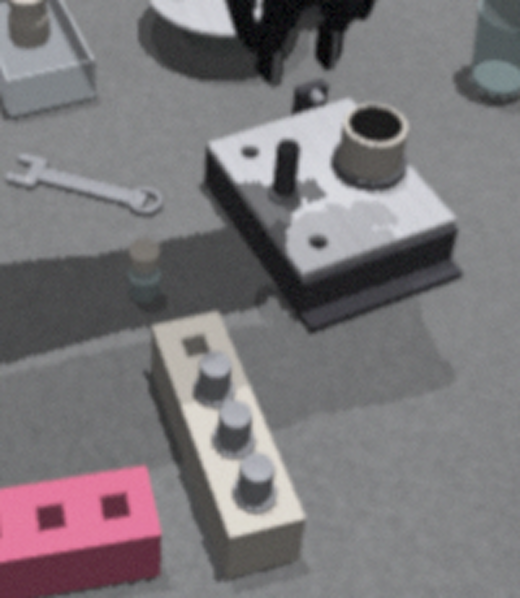

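View pics/t10.png

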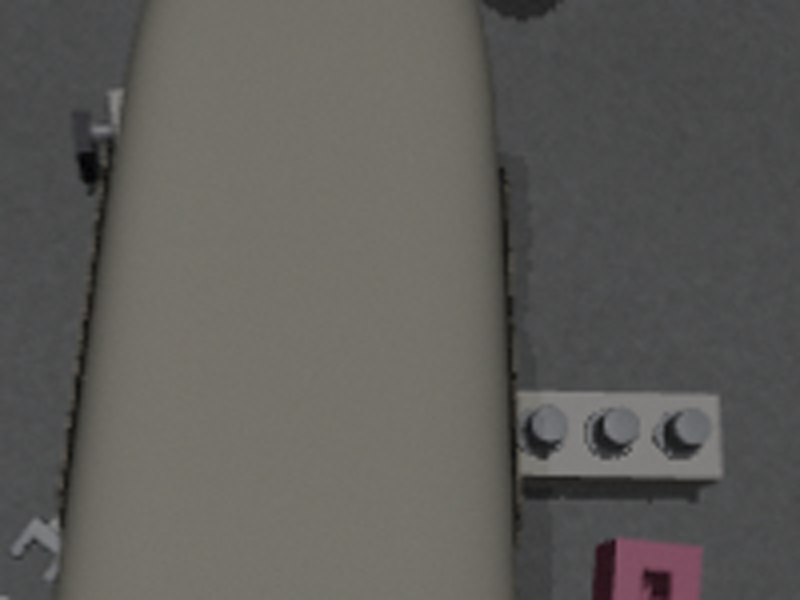

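```bash
python3 - <<'E'
from h import *
w=arm.snapshot("wrist"); s=arm.read_state(); Rm=R.from_quat(s["tcp_rot"]).as_matrix()
g=cv2.cvtColor(w["image"],cv2.COLOR_RGB2GRAY)
for n,(u,v) in dict(c=(277,116),a=(278,257)).items():
    r=13;p=g[v-r:v+r+1,u-r:u+r+1]; m=(p<np.median(p)*.8).astype(np.uint8)
    k,l,st,ce=cv2.connectedComponentsWithStats(m); i=1+np.argmax(st[1:,4]); 
    cu,cv_=st[i,0]+(st[i,2]-1)/2+u-r,st[i,1]+(st[i,3]-1)/2+v-r
    q=plane(w,cu,cv_,.053); print(n,cu,cv_,st[i],q.round(4))
# drift top ellipse
print("drift top",plane(w,389/1.4,301/1.4,.111))
E
```

```text
c 280.5 117.0 [  7   4  20  21 235] [ 0.5356 -0.0091  0.053 ]
a 280.0 260.0 [  6   8  19  17 259] [ 0.5447 -0.129   0.053 ]
drift top [ 0.53848369 -0.06766966  0.111     ]
```

Emit:
{"fn": "servo_tool", "kwargs": {
  "motion": [
    [[0,0,0,0.08,0,0,0],[0,0,0,0.08,0,0,0],[0,-3.0,-2.0,0,0,0,0],[0,-3.0,-2.0,0,0,0,0],[0,-3.0,-2.0,0,0,0,0],[0,-3.0,-2.0,0,0,0,0],[0,-3.0,-2.0,0,0,0,0],[0,-3.1,-2.1,0,0,0,0],[0,0,0,0,0,0,0],[0,0,0,0,0,0,0]]
  ]
}}

```text
time_s: 12.25
ee_pos: [0.4043, -0.2399, 0.1896]
tcp_rot: [0.031, 0.707, -0.03, 0.706]
ft_force: [0.7, -0.5, -0.0]
width: 0.497
```

```bash
python3 - <<'E'
from h import *
s=arm.read_state(); print(s["time_s"],s["ee_pos"],R.from_quat(s["tcp_rot"]).as_matrix().round(3),s["ft_force"],s["width"])
w=arm.snapshot("wrist"); save("w11.png",w["image"],None,1.4)
w=arm.snapshot("top"); save("t11.png",w["image"],(230,120,430,270),4)
E
```

```text
12.25 [ 0.40432595 -0.23989595  0.1895707 ] [[-0.001  0.085  0.996]
 [ 0.001  0.996 -0.085]
 [-1.     0.001 -0.001]] [ 0.70877234 -0.50120622 -0.02038344] 0.49650155913467436
```

View pics/w11.png

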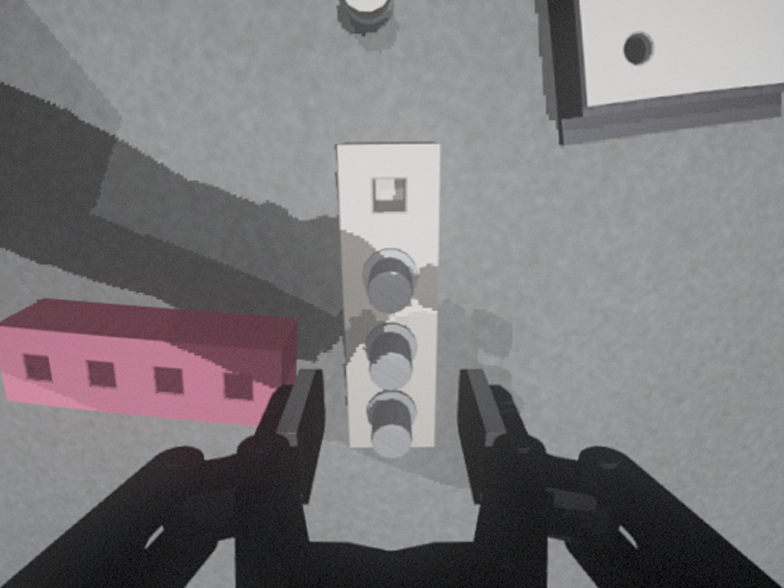

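View pics/t11.png

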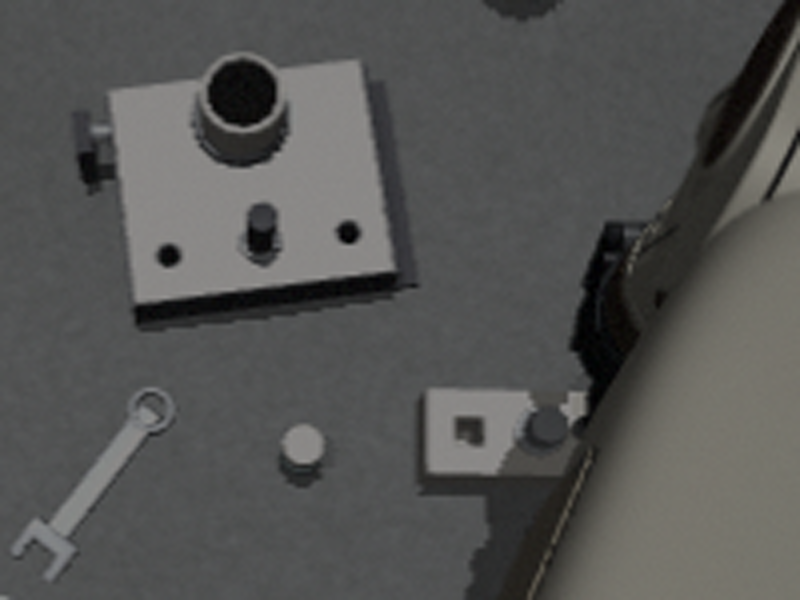

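```bash
python3 - <<'E'
from h import *
w=arm.snapshot("wrist")
for p,z in [((389.5,194.5),.055),((391,293),.089),((391,370),.089),((391,437),.089)]: print(plane(w,p[0]/1.4-.15,p[1]/1.4-.15,z).round(4))
E
```

```text
[ 0.4081 -0.1953  0.055 ]
[ 0.4052 -0.2409  0.089 ]
[ 0.4016 -0.2847  0.089 ]
[ 0.3981 -0.3274  0.089 ]
```

Emit:
{"fn": "servo_tool", "kwargs": {
  "motion": [
    [[3,-0.08,0.05,0,0,0,0],[3,0,0,0,0,0,0],[3,0,0,0,0,0,0],[2,0,0,0,0,0,0],[1.5,0,0,0,0,0,0],[0.45,0,0,0,0,0,0],[0,0,0,0,0,0,0],[0,0,0,0,0,0,-0.5],[0,0,0,0,0,0,-0.8],[0,0,0,0,0,0,-0.8],[0,0,0,0,0,0,-0.8]]
  ],
  "grip_force": 70
}}

```text
time_s: 13.5
ee_pos: [0.4055, -0.2405, 0.0618]
tcp_rot: [0.029, 0.706, -0.029, 0.707]
ft_force: [-3.2, 1.9, 7.0]
width: 0.261
```

```bash
python3 - <<'E'
from h import *
s=arm.read_state(); print(s["time_s"],s["ee_pos"],s["ft_force"],s["wrist_torque"],s["width"])
w=arm.snapshot("wrist"); save("w12.png",w["image"],(140,140,440,420),2)
E
```

```text
13.5 [ 0.40554883 -0.24052052  0.06183521] [-3.22435605  1.92122606  7.03872993] [0.29579927 0.60368523 0.00528215] 0.26101624832150533
```

View pics/w12.png

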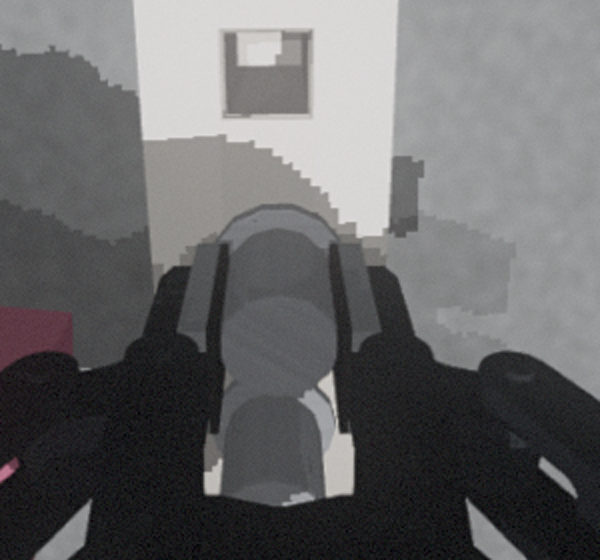

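Emit:
{"fn": "servo_tool", "kwargs": {
  "motion": [
    [[-0.5,0,0,0,0,0,-0.8],[-1.5,0,0,0,0,0,-0.8],[-3,0,0,0,0,0,-0.8],[-3,0,0,0,0,0,-0.8],[-3,0,0,0,0,0,-0.8],[0,0,0,-0.08,0,0,-0.8],[0,0,0,-0.08,0,0,-0.8],[0,2.0,2.95,0,0,0,-0.8],[0,2.0,2.95,0,0,0,-0.8],[0,2.0,2.95,0,0,0,-0.8],[0,2.0,2.95,0,0,0,-0.8],[0,2.05,2.95,0,0,0,-0.8],[0,0,0,0,0,0,-0.8],[2,0,0,0,0,0,-0.8],[2,0,0,0,0,0,-0.8],[1.3,0,0,0,0,0,-0.8],[0,0,0,0,0,0,-0.8],[0,0,0,0,0,0,-0.8]]
  ]
}}

```text
time_s: 15.35
ee_pos: [0.5448, -0.1293, 0.1181]
tcp_rot: [-0.027, 0.707, 0.027, 0.707]
ft_force: [-0.6, -0.5, -0.2]
width: 0.257
```

```bash
python3 - <<'E'
from h import *
s=arm.read_state(); print(s["time_s"],s["ee_pos"],R.from_quat(s["tcp_rot"]).as_matrix().round(3),s["ft_force"],s["wrist_torque"],s["width"])
w=arm.snapshot("wrist"); save("w13.png",w["image"],(140,100,440,320),2.6)
w=arm.snapshot("side"); save("s13.png",w["image"],(270,160,420,270),5)
E
```

```text
15.35 [ 0.54476648 -0.12926234  0.11813545] [[ 0.    -0.076  0.997]
 [ 0.     0.997  0.076]
 [-1.     0.     0.   ]] [-0.64415603 -0.523356   -0.15321403] [ 0.00602507 -0.03620644 -0.02112629] 0.25678460932335806
```

View pics/w13.png

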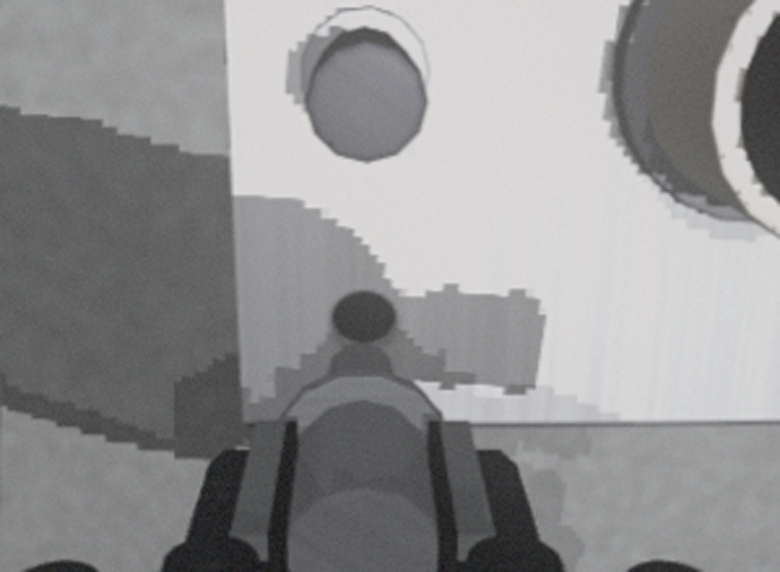

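View pics/s13.png

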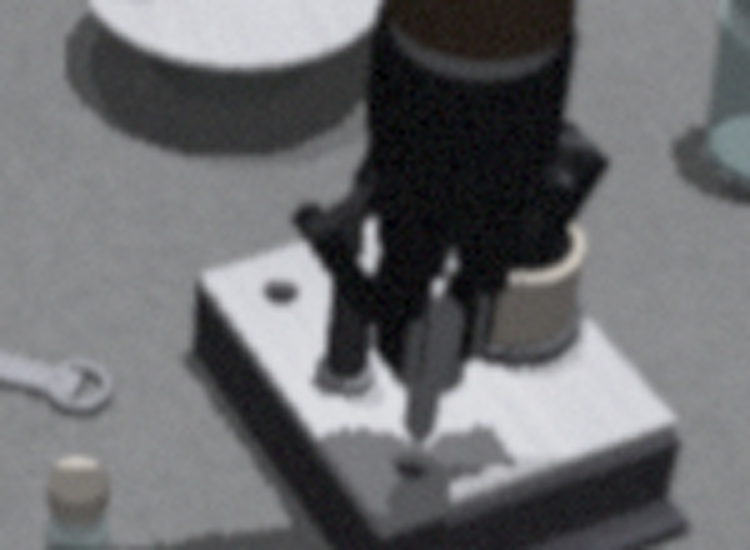

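```bash
python3 - <<'E'
from h import *
w=arm.snapshot("wrist"); s=arm.read_state(); Rm=R.from_quat(s["tcp_rot"]).as_matrix()
c=lambda x,y:(x/2.6+140-.3,y/2.6+100-.3)
tz=s["ee_pos"][2]-.0448
for n,p,z in [("hole",(364,316),.053),("tipfront",(361.5,342),tz),("tapertopL",(331,353),tz+.005),("R",(392,353),tz+.005)]:
    q=plane(w,*c(*p),z); print(n,q.round(4),"in tool mm",(Rm.T@(q-s["ee_pos"])*1000).round(1))
E
```

```text
hole [ 0.5459 -0.1277  0.053 ] in tool mm [66.1  1.7  0.2]
tipfront [ 0.5451 -0.1258  0.0743] in tool mm [44.8  3.6 -0.3]
tapertopL [ 0.5387 -0.1268  0.0793] in tool mm [39.8  3.1 -6.8]
R [ 0.5516 -0.1258  0.0793] in tool mm [39.8  3.1  6.1]
```

Emit:
{"fn": "servo_tool", "kwargs": {
  "motion": [
    [[0.5,0.2,0.03,0,0,0,-0.8],[0.5,0,0,0,0,0,-0.8],[0.5,0,0,0,0,0,-0.8],[0.3,0,0,0,0,0,-0.8],[0.3,0,0,0,0,0,-0.8],[0.2,0,0,0,0,0,-0.8],[0,0,0,0,0,0,-0.8]]
  ]
}}

```text
time_s: 16.2
ee_pos: [0.5447, -0.1269, 0.0944]
tcp_rot: [-0.027, 0.707, 0.027, 0.706]
ft_force: [0.6, -0.3, -0.2]
width: 0.258
```

```bash
python3 - <<'E'
from h import *
s=arm.read_state(); print(s["time_s"],s["ee_pos"],s["ft_force"],s["wrist_torque"],s["width"])
w=arm.snapshot("wrist"); save("w14.png",w["image"],(140,100,440,320),2.6)
E
```

```text
16.2 [ 0.54472052 -0.12685952  0.09436815] [ 0.64175571 -0.29597172 -0.24053569] [ 0.05516835  0.00373127 -0.00851995] 0.25755495511082727
```

View pics/w14.png

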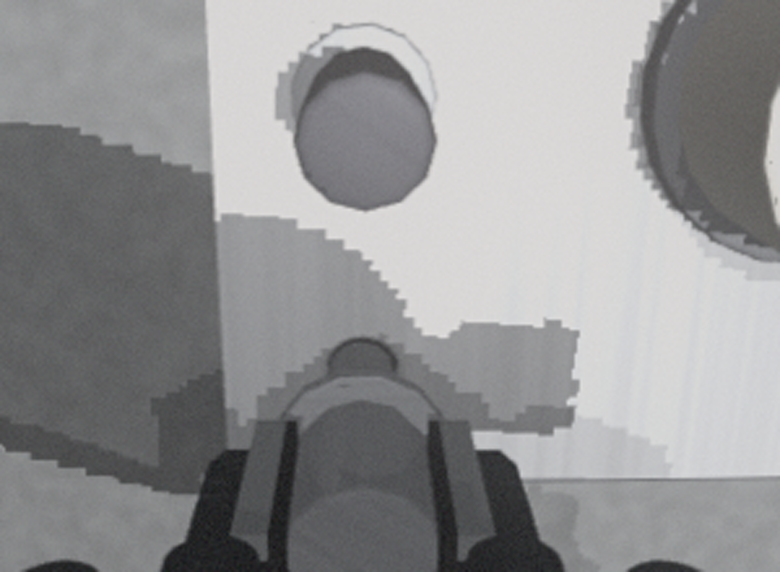

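Emit:
{"fn": "servo_tool", "kwargs": {
  "motion": [
    [[0.3,0,0,0,0,0,-0.8],[0.4,0,0,0,0,0,-0.8],[0.4,0,0,0,0,0,-0.8],[0.4,0,0,0,0,0,-0.8],[0,0,0,0,0,0,-0.8]]
  ]
}}

```text
time_s: 16.75
ee_pos: [0.545, -0.1276, 0.0792]
tcp_rot: [-0.028, 0.707, 0.027, 0.707]
ft_force: [1.0, -3.3, -3.0]
width: 0.257
```

Emit:
{"fn": "servo_tool", "kwargs": {
  "motion": [
    [[0.3,-0.06,0,0,0,0,-0.8],[0.4,0,0,0,0,0,-0.8],[0.4,0,0,0,0,0,-0.8],[0.4,0,0,0,0,0,-0.8],[0.2,0,0,0,0,0,-0.8],[0.2,0,0,0,0,0,-0.8],[0,0,0,0,0,0,-0.8],[0,0,0,0,0,0,-0.8]]
  ]
}}

```text
time_s: 17.55
ee_pos: [0.5451, -0.1277, 0.0605]
tcp_rot: [-0.027, 0.707, 0.027, 0.707]
ft_force: [1.9, -4.5, -2.0]
width: 0.257
```

```bash
python3 - <<'E'
from h import *
s=arm.read_state(); print(s["time_s"],s["ee_pos"],s["ft_force"],s["wrist_torque"],s["width"])
w=arm.snapshot("wrist"); save("w15.png",w["image"],(140,100,440,320),2.6)
w=arm.snapshot("side"); save("s15.png",w["image"],(270,160,420,270),5)
E
```

```text
17.55 [ 0.54505333 -0.1277432   0.06053921] [ 1.87800636 -4.50944202 -1.98039698] [-1.10873376 -0.29227887  0.02025568] 0.25736945347444207
```

View pics/w15.png

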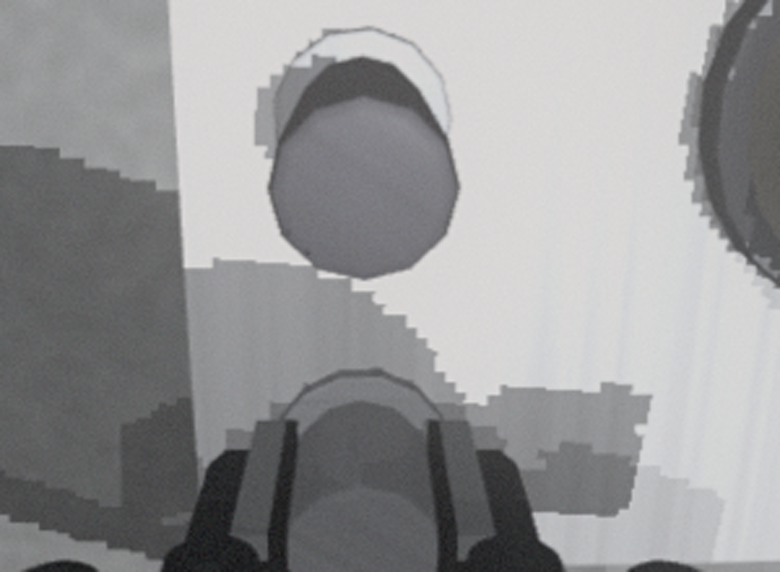

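View pics/s15.png

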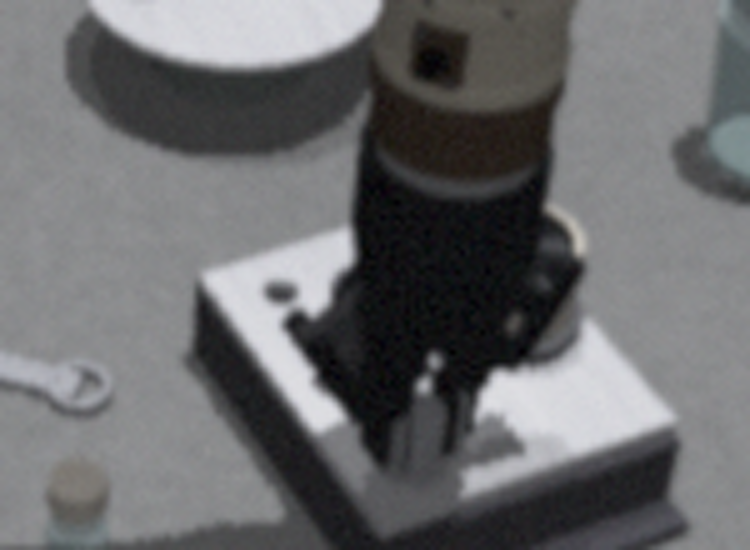

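Emit:
{"fn": "servo_tool", "kwargs": {
  "motion": [
    [[0,-0.1,-0.03,0,0,0,-0.8],[0.15,0,0,0,0,0,-0.8],[0.15,0,0,0,0,0,-0.8],[0,0,0,0,0,0,-0.8],[0,0,0,0,0,0,-0.8]]
  ]
}}

```text
time_s: 18.15
ee_pos: [0.5449, -0.1281, 0.0598]
tcp_rot: [-0.027, 0.706, 0.028, 0.707]
ft_force: [-2.9, -1.9, 10.4]
width: 0.259
```

Emit:
{"fn": "servo_tool", "kwargs": {
  "motion": [
    [[-0.2,0,0,0,0,0,-0.3],[0,0,0,0,0,0,0],[0,0,0,0,0,0,0],[0,0,0,0,0,0,0],[-1,0,0,0,0,0,0],[-3,0,0,0,0,0,0],[-3,0,0,0,0,0,0],[-3,0,0,0,0,0,0],[-3,0,0,0,0,0,0],[0,0,0,0.08,0,0,0],[0,0,0,0.08,0,0,0],[0,-2.8,-2.15,0,0,0,0],[0,-2.8,-2.15,0,0,0,0],[0,-2.8,-2.15,0,0,0,0],[0,-2.8,-2.15,0,0,0,0],[0,-2.8,-2.15,0,0,0,0],[0,-2.8,-2.2,0,0,0,0],[0,0,0,0,0,0,0],[0,0,0,0,0,0,0]]
  ]
}}

```text
time_s: 20.05
ee_pos: [0.4016, -0.2857, 0.1904]
tcp_rot: [0.03, 0.706, -0.03, 0.707]
ft_force: [-0.2, 0.2, 0.8]
width: 0.502
```

```bash
python3 - <<'E'
from h import *
s=arm.read_state(); print(s["time_s"],s["ee_pos"],R.from_quat(s["tcp_rot"]).as_matrix().round(3),s["ft_force"],s["width"])
w=arm.snapshot("wrist"); save("w16.png",w["image"],None,1.4)
w=arm.snapshot("top"); save("t16.png",w["image"],(230,120,430,270),4)
w=arm.snapshot("side"); save("s16.png",w["image"],(230,160,430,390),2.6)
E
```

```text
20.05 [ 0.4015638  -0.28568966  0.19039917] [[ 0.001  0.085  0.996]
 [ 0.     0.996 -0.085]
 [-1.     0.     0.001]] [-0.16466211  0.16249568  0.77844964] 0.5019636751191712
```

View pics/w16.png

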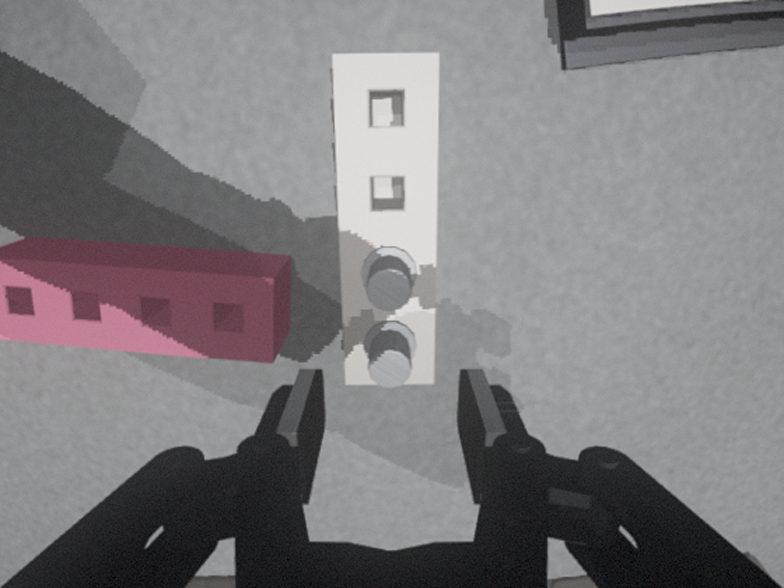

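View pics/t16.png

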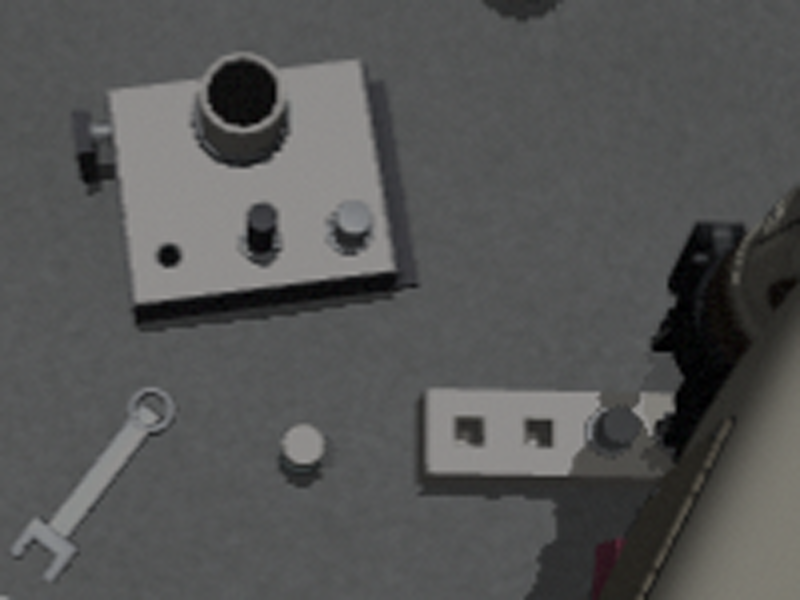

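View pics/s16.png

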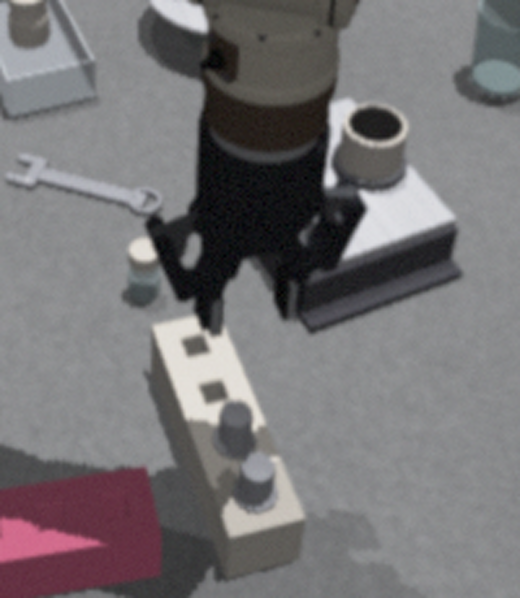

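```bash
python3 - <<'E'
from h import *
w=arm.snapshot("wrist")
for p,z in [((386.5,108),.055),((387.5,192.5),.055),((389,289),.089),((390,366),.089)]: print(plane(w,p[0]/1.4-.15,p[1]/1.4-.15,z).round(4))
E
```

```text
[ 0.4076 -0.1954  0.055 ]
[ 0.4045 -0.2397  0.055 ]
[ 0.4017 -0.2844  0.089 ]
[ 0.3987 -0.328   0.089 ]
```

Bolt at (389,289) in the enlarged wrist view → (0.4017,-0.2844); shift +1 mm in y and descend.

Emit:
{"fn": "servo_tool", "kwargs": {
  "motion": [
    [[3,0.1,0.03,0,0,0,0],[3,0,0,0,0,0,0],[3,0,0,0,0,0,0],[2,0,0,0,0,0,0],[1.5,0,0,0,0,0,0],[0.45,0,0,0,0,0,0],[0,0,0,0,0,0,0],[0,0,0,0,0,0,-0.5],[0,0,0,0,0,0,-0.8],[0,0,0,0,0,0,-0.8],[0,0,0,0,0,0,-0.8]]
  ]
}}

```text
time_s: 21.35
ee_pos: [0.4022, -0.2844, 0.0614]
tcp_rot: [0.029, 0.706, -0.03, 0.707]
ft_force: [-3.0, 1.4, 6.2]
width: 0.257
```

```bash
python3 - <<'E'
from h import *
s=arm.read_state(); print(s["time_s"],s["ee_pos"],s["ft_force"],s["wrist_torque"],s["width"])
w=arm.snapshot("wrist"); save("w17.png",w["image"],(140,140,440,420),2)
E
```

```text
21.35 [ 0.40224856 -0.28443062  0.0614056 ] [-2.95856484  1.36760271  6.1916035 ] [0.25179789 0.71595889 0.02232057] 0.2569573594567129
```

View pics/w17.png

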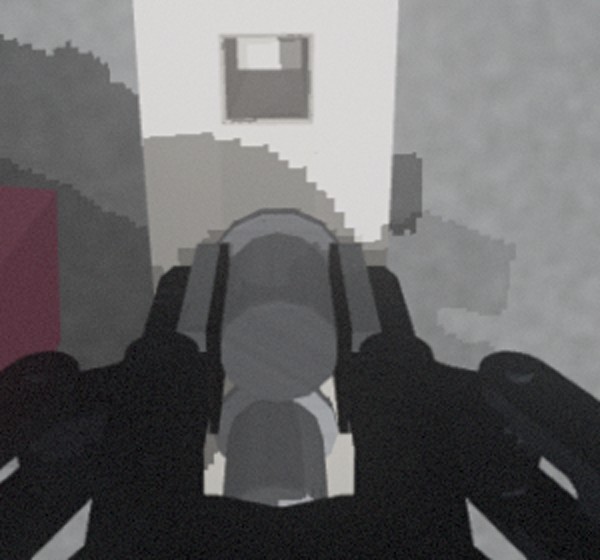

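Emit:
{"fn": "servo_tool", "kwargs": {
  "motion": [
    [[-0.5,0,0,0,0,0,-0.8],[-3,0,0,0,0,0,-0.8],[-3,0,0,0,0,0,-0.8],[-3,0,0,0,0,0,-0.8],[-3,0,0,-0.08,0,0,-0.8],[0,0,0,-0.08,0,0,-0.8],[0,3.3,1.93,0,0,0,-0.8],[0,3.3,1.93,0,0,0,-0.8],[0,3.3,1.93,0,0,0,-0.8],[0,3.3,1.93,0,0,0,-0.8],[0,3.3,1.93,0,0,0,-0.8],[0,3.3,1.93,0,0,0,-0.8],[0,3.4,1.93,0,0,0,-0.8],[0,3.4,1.93,0,0,0,-0.8],[0,0,0,0,0,0,-0.8],[2,0,0,0,0,0,-0.8],[2,0,0,0,0,0,-0.8],[2,0,0,0,0,0,-0.8],[0.7,0,0,0,0,0,-0.8],[0,0,0,0,0,0,-0.8]]
  ]
}}

```text
time_s: 23.4
ee_pos: [0.5348, -0.0075, 0.1174]
tcp_rot: [-0.027, 0.707, 0.027, 0.706]
ft_force: [-0.2, 0.9, -1.6]
width: 0.253
```

```bash
python3 - <<'E'
from h import *
s=arm.read_state(); print(s["time_s"],s["ee_pos"],R.from_quat(s["tcp_rot"]).as_matrix().round(3),s["ft_force"],s["wrist_torque"],s["width"])
w=arm.snapshot("wrist"); save("w18.png",w["image"],(140,100,440,320),2.6)
w=arm.snapshot("side"); save("s18.png",w["image"],(250,140,400,250),5)
E
```

```text
23.4 [ 0.53480353 -0.00752469  0.11744789] [[-0.002 -0.076  0.997]
 [ 0.     0.997  0.076]
 [-1.     0.    -0.002]] [-0.24324036  0.8733735  -1.5663991 ] [-0.04167874  0.02741404  0.00976538] 0.2532675578729939
```

View pics/w18.png

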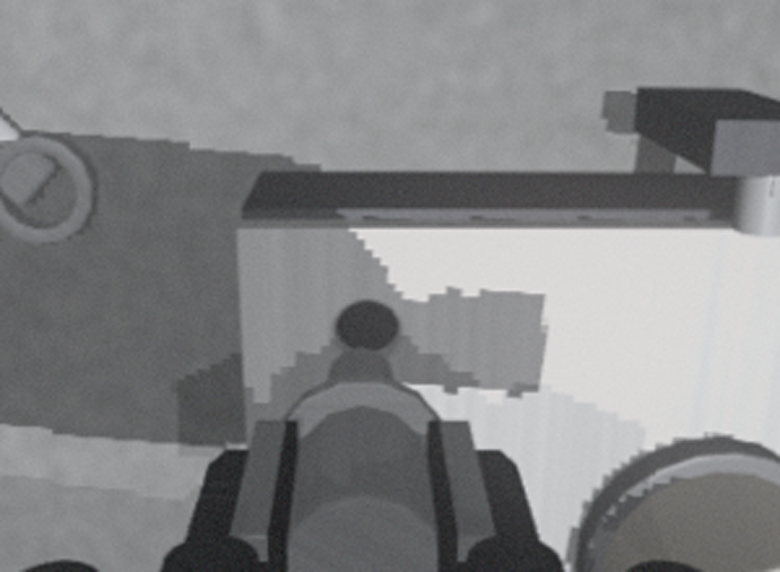

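View pics/s18.png

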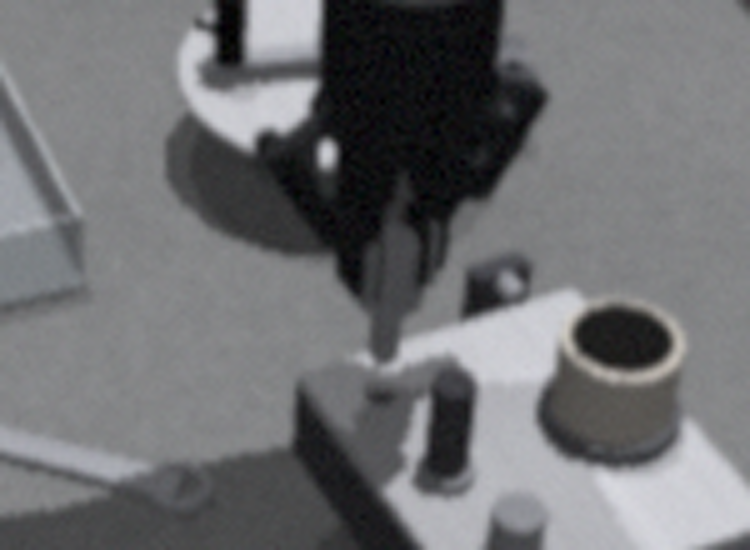

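Emit:
{"fn": "servo_tool", "kwargs": {
  "motion": [
    [[0.5,0.03,0.1,0,0,0,-0.8],[0.5,0,0,0,0,0,-0.8],[0.5,0,0,0,0,0,-0.8],[0.3,0,0,0,0,0,-0.8],[0.3,0,0,0,0,0,-0.8],[0.2,0,0,0,0,0,-0.8],[0.3,0,0,0,0,0,-0.8],[0.3,0,0,0,0,0,-0.8],[0,0,0,0,0,0,-0.8]]
  ]
}}

```text
time_s: 24.4
ee_pos: [0.5363, -0.0068, 0.0888]
tcp_rot: [-0.027, 0.707, 0.027, 0.706]
ft_force: [0.0, -0.0, -0.7]
width: 0.256
```

```bash
python3 - <<'E'
from h import *
s=arm.read_state(); print(s["time_s"],s["ee_pos"],s["ft_force"],s["wrist_torque"],s["width"])
w=arm.snapshot("wrist"); save("w19.png",w["image"],(140,100,440,320),2.6)
E
```

```text
24.4 [ 0.53629768 -0.00677724  0.08879135] [ 0.0359174  -0.0473907  -0.74638966] [-0.01226818  0.04498669 -0.01472302] 0.2562188156852439
```

View pics/w19.png

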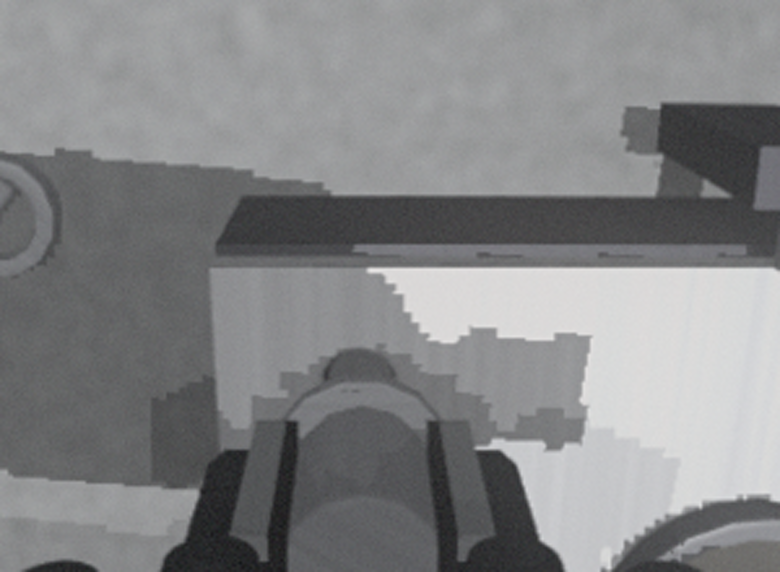

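Emit:
{"fn": "servo_tool", "kwargs": {
  "motion": [
    [[0.3,-0.05,0,0,0,0,-0.8],[0.4,0,0,0,0,0,-0.8],[0.4,0,0,0,0,0,-0.8],[0,0,0,0,0,0,-0.8]]
  ]
}}

```text
time_s: 24.85
ee_pos: [0.5363, -0.0075, 0.0775]
tcp_rot: [-0.027, 0.707, 0.027, 0.706]
ft_force: [0.3, -0.9, -1.0]
width: 0.259
```

Emit:
{"fn": "servo_tool", "kwargs": {
  "motion": [
    [[0.3,-0.03,0,0,0,0,-0.8],[0.4,0,0,0,0,0,-0.8],[0.4,0,0,0,0,0,-0.8],[0.4,0,0,0,0,0,-0.8],[0.2,0,0,0,0,0,-0.8],[0.2,0,0,0,0,0,-0.8],[0.1,0,0,0,0,0,-0.8],[0,0,0,0,0,0,-0.8]]
  ]
}}

```text
time_s: 25.65
ee_pos: [0.5367, -0.0076, 0.0594]
tcp_rot: [-0.027, 0.706, 0.027, 0.707]
ft_force: [-3.9, -0.6, 7.1]
width: 0.256
```

Emit:
{"fn": "servo_tool", "kwargs": {
  "motion": [
    [[-0.2,0,0,0,0,0,-0.3],[0,0,0,0,0,0,0],[0,0,0,0,0,0,0],[0,0,0,0,0,0,0],[-1,0,0,0,0,0,0],[-3,0,0,0,0,0,0],[-3,0,0,0,0,0,0],[-3,0,0,0,0,0,0],[0,0,0,0,0,0,0],[0,-2,0,0,0,0,0],[0,-2,0,0,0,0,0],[0,-2.1,0,0,0,0,0],[0,0,0,0,0,0,0],[0,0,0,0,0,0,0]]
  ]
}}

```text
time_s: 27.05
ee_pos: [0.5411, -0.0684, 0.16]
tcp_rot: [-0.027, 0.707, 0.027, 0.706]
ft_force: [-0.4, 0.5, 0.5]
width: 0.5
```

```bash
python3 - <<'E'
from h import *
s=arm.read_state(); print(s["time_s"],s["ee_pos"],R.from_quat(s["tcp_rot"]).as_matrix().round(3),s["ft_force"],s["width"])
w=arm.snapshot("wrist"); save("w20.png",w["image"],None,1.4)
w=arm.snapshot("side"); save("s20.png",w["image"],(230,160,430,390),2.6)
E
```

```text
27.05 [ 0.54110303 -0.06844705  0.16001306] [[-0.001 -0.076  0.997]
 [ 0.001  0.997  0.076]
 [-1.     0.001 -0.001]] [-0.44396461  0.52054671  0.49475423] 0.5001717705604414
```

View pics/w20.png

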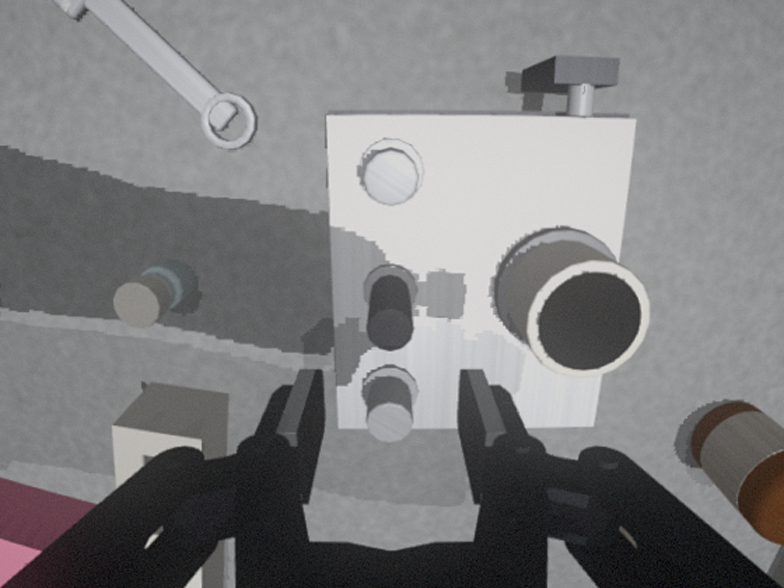

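View pics/s20.png

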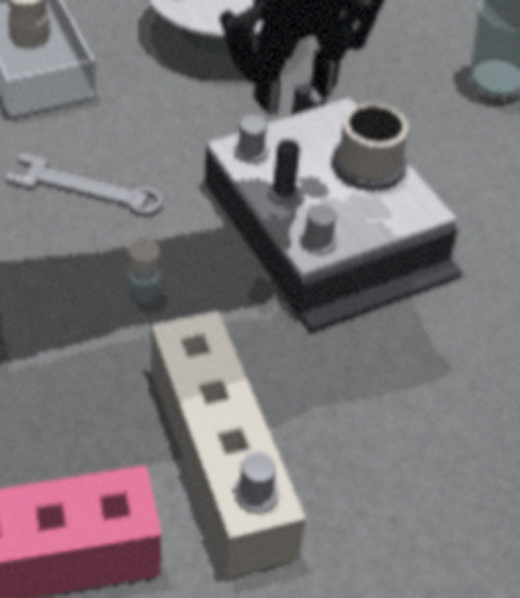

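Emit:
{"fn": "servo_tool", "kwargs": {
  "motion": [
    [[2,0,0,0,0,0,0],[3,0,0,0,0,0,0],[2,0,0,0,0,0,0],[1.5,0,0,0,0,0,0],[0.35,0,0,0,0,0,0],[0,0,0,0,0,0,0],[0,0,0,0,0,0,-0.5],[0,0,0,0,0,0,-0.9],[0,0,0,0,0,0,-0.9],[0,0,0,0,0,0,-0.9],[0,0,0,0,0,0,-0.9]]
  ],
  "grip_force": 90
}}

```text
time_s: 28.25
ee_pos: [0.5411, -0.0684, 0.0731]
tcp_rot: [-0.027, 0.707, 0.027, 0.707]
ft_force: [-4.1, 0.7, 6.3]
width: 0.211
```

```bash
python3 - <<'E'
from h import *
s=arm.read_state(); print(s["time_s"],s["ee_pos"],s["ft_force"],s["wrist_torque"],s["width"])
w=arm.snapshot("wrist"); save("w21.png",w["image"],(140,140,440,420),2)
E
```

```text
28.25 [ 0.54108386 -0.06837639  0.07309427] [-4.08348636  0.73601656  6.26311591] [0.10057271 0.85796424 0.0269282 ] 0.2112941236170093
```

View pics/w21.png

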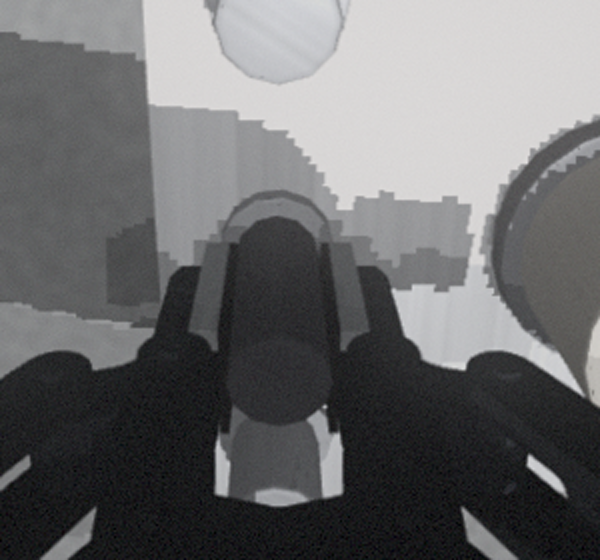

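Emit:
{"fn": "servo_tool", "kwargs": {
  "motion": [
    [[-0.5,0,0,0,0,0,-0.9],[-1,0,0,0,0,0,-0.9],[-2,0,0,0,0,0,-0.9],[-3,0,0,0,0,0,-0.9],[-3,0,0,0,0,0,-0.9],[-1.8,0,0,0,0,0,-0.9],[0,0,0,0.08,0,0,-0.9],[0,0,0,0.08,0,0,-0.9],[0,-2.75,-2.45,0,0,0,-0.9],[0,-2.75,-2.45,0,0,0,-0.9],[0,-2.75,-2.45,0,0,0,-0.9],[0,-2.75,-2.45,0,0,0,-0.9],[0,-2.7,-2.45,0,0,0,-0.9],[1.5,0,0,0,0,0,-0.9],[2,0,0,0,0,0,-0.9],[1,0,0,0,0,0,-0.9],[0,0,0,0,0,0,-0.9],[0,0,0,0,0,0,-0.9]]
  ]
}}

```text
time_s: 30.1
ee_pos: [0.4085, -0.1948, 0.1405]
tcp_rot: [0.029, 0.706, -0.029, 0.707]
ft_force: [0.4, -0.3, -2.0]
width: 0.213
```

```bash
python3 - <<'E'
from h import *
s=arm.read_state(); print(s["time_s"],s["ee_pos"],R.from_quat(s["tcp_rot"]).as_matrix().round(3),s["ft_force"],s["width"])
w=arm.snapshot("wrist"); save("w22.png",w["image"],(140,100,440,320),2.6)
w=arm.snapshot("side"); save("s22.png",w["image"],(230,160,430,390),2.6)
w=arm.snapshot("top"); save("t22.png",w["image"],(230,120,430,270),4)
E
```

```text
30.1 [ 0.40853484 -0.19479651  0.14052509] [[ 0.001  0.082  0.997]
 [-0.     0.997 -0.082]
 [-1.    -0.     0.001]] [ 0.38549753 -0.32147632 -2.01958688] 0.21341732712137834
```

View pics/w22.png

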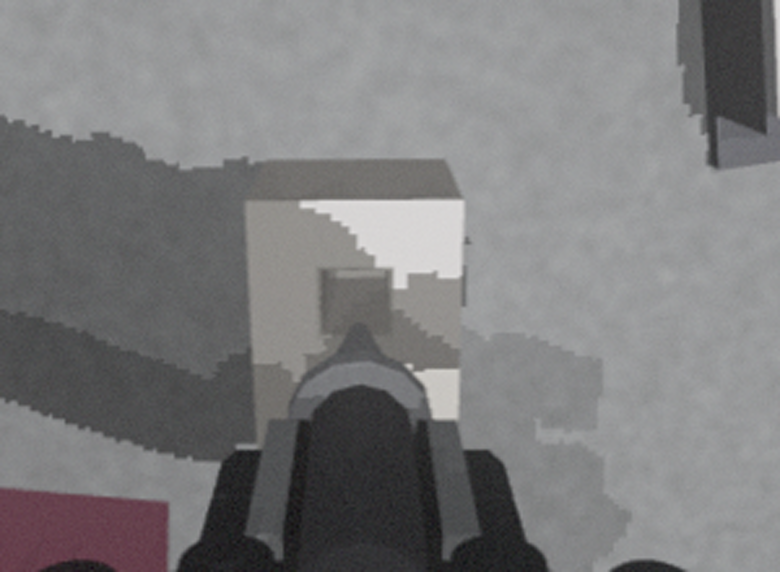

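View pics/s22.png

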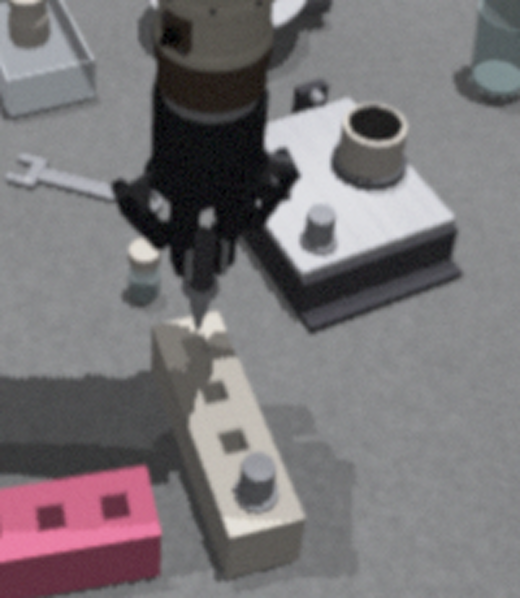

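View pics/t22.png

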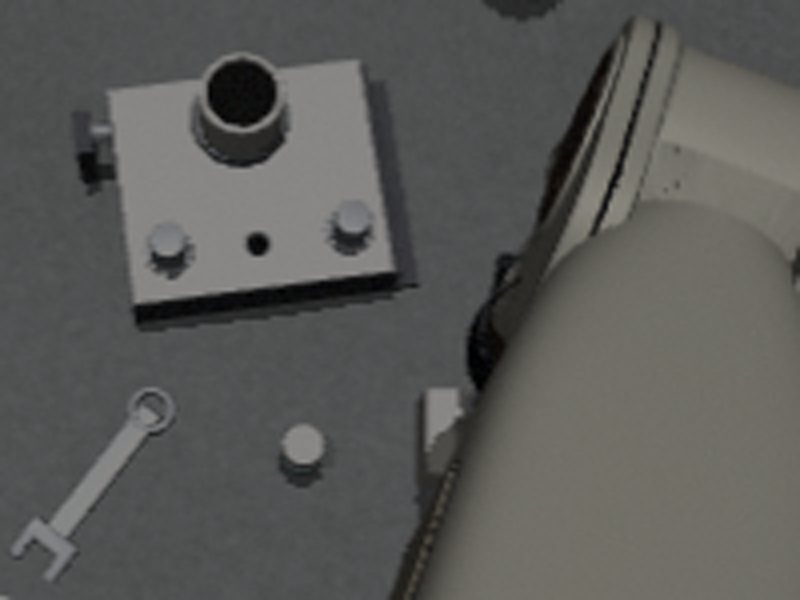

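```bash
python3 - <<'E'
from h import *
w=arm.snapshot("wrist"); s=arm.read_state(); Rm=R.from_quat(s["tcp_rot"]).as_matrix()
c=lambda x,y:(x/2.6+140-.3,y/2.6+100-.3)
tz=s["ee_pos"][2]-.0661
for n,p,z in [("pocket",(355,301.5),.055),("tip",(360,324),tz)]:
    q=plane(w,*c(*p),z); print(n,q.round(4),"in tool mm",(Rm.T@(q-s["ee_pos"])*1000).round(1))
E
```

```text
pocket [ 0.4071 -0.1964  0.055 ] in tool mm [85.6 -1.7 -1.7]
tip [ 0.4085 -0.1953  0.0745] in tool mm [66.1 -0.5 -0.3]
```

Emit:
{"fn": "servo_tool", "kwargs": {
  "motion": [
    [[1,0,-0.12,0,0,0,-0.9],[1,0,0,0,0,0,-0.9],[1,0,0,0,0,0,-0.9],[0.6,0,0,0,0,0,-0.9],[0.6,0,0,0,0,0,-0.9],[0.4,0,0,0,0,0,-0.9],[0,0,0,0,0,0,-0.9]]
  ]
}}

```text
time_s: 31.0
ee_pos: [0.4064, -0.1945, 0.0931]
tcp_rot: [0.03, 0.707, -0.029, 0.706]
ft_force: [0.2, -0.9, -1.5]
width: 0.212
```

Emit:
{"fn": "servo_tool", "kwargs": {
  "motion": [
    [[0.4,0,0.04,0,0,0,-0.9],[0.4,0,0,0,0,0,-0.9],[0.4,0,0,0,0,0,-0.9],[0.4,0,0,0,0,0,-0.9],[0.2,0,0,0,0,0,-0.9],[0,0,0,0,0,0,-0.9],[0,0,0,0,0,0,-0.9]]
  ]
}}

```text
time_s: 31.7
ee_pos: [0.4072, -0.1947, 0.0758]
tcp_rot: [0.029, 0.706, -0.029, 0.706]
ft_force: [0.4, -0.6, -3.0]
width: 0.209
```

Emit:
{"fn": "servo_tool", "kwargs": {
  "motion": [
    [[0.1,0,0,0,0,0,-0.9],[0,0,0,0,0,0,-0.3],[0,0,0,0,0,0,0],[0,0,0,0,0,0,0],[0,0,0,0,0,0,0],[-1,0,0,0,0,0,0],[-3,0,0,0,0,0,0],[-3,0,0,0,0,0,0],[-3,0,0,0,0,0,0],[-1.5,0,0,0,0,0,0],[0,-3.3,0.07,0,0,0,0],[0,-3.3,0.07,0,0,0,0],[0,-3.3,0.07,0,0,0,0],[0,-3.4,0.07,0,0,0,0],[0,0,0,0,0,0,0],[0,0,0,0,0,0,0]]
  ],
  "grip_force": 70
}}

```text
time_s: 33.3
ee_pos: [0.3986, -0.3278, 0.1901]
tcp_rot: [0.03, 0.706, -0.03, 0.706]
ft_force: [-0.3, 0.9, 0.0]
width: 0.502
```

```bash
python3 - <<'E'
from h import *
s=arm.read_state(); print(s["time_s"],s["ee_pos"],R.from_quat(s["tcp_rot"]).as_matrix().round(3),s["ft_force"],s["width"])
w=arm.snapshot("wrist"); save("w23.png",w["image"],None,1.4)
w=arm.snapshot("side"); save("s23.png",w["image"],(230,160,430,390),2.6)
E
```

```text
33.3 [ 0.39864032 -0.32783671  0.19008247] [[ 0.     0.084  0.996]
 [ 0.     0.996 -0.084]
 [-1.     0.    -0.   ]] [-0.27847316  0.88733453  0.04950762] 0.5016031684624226
```

View pics/w23.png

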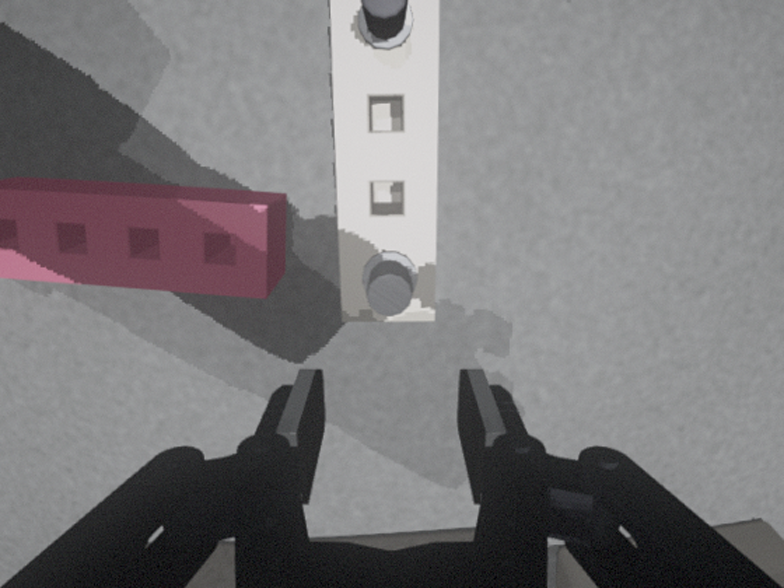

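View pics/s23.png

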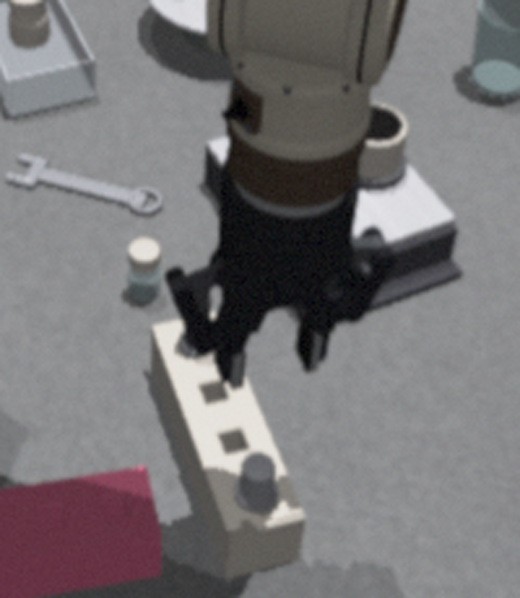

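Emit:
{"fn": "servo_tool", "kwargs": {
  "motion": [
    [[3,-0.12,0.03,0,0,0,0],[3,0,0,0,0,0,0],[3,0,0,0,0,0,0],[2,0,0,0,0,0,0],[1.5,0,0,0,0,0,0],[0.4,0,0,0,0,0,0],[0,0,0,0,0,0,0],[0,0,0,0,0,0,-0.5],[0,0,0,0,0,0,-0.8],[0,0,0,0,0,0,-0.8],[0,0,0,0,0,0,-0.8]]
  ]
}}

```text
time_s: 34.5
ee_pos: [0.3992, -0.3289, 0.0622]
tcp_rot: [0.029, 0.706, -0.03, 0.707]
ft_force: [-2.9, 2.5, 6.6]
width: 0.258
```

```bash
python3 - <<'E'
from h import *
s=arm.read_state(); print(s["time_s"],s["ee_pos"],s["ft_force"],s["wrist_torque"],s["width"])
w=arm.snapshot("wrist"); save("w24.png",w["image"],(140,140,440,420),2)
E
```

```text
34.5 [ 0.3991942  -0.32885295  0.06218563] [-2.89508564  2.47895714  6.62941021] [0.29862113 0.6083986  0.02066203] 0.2578540221604274
```

View pics/w24.png

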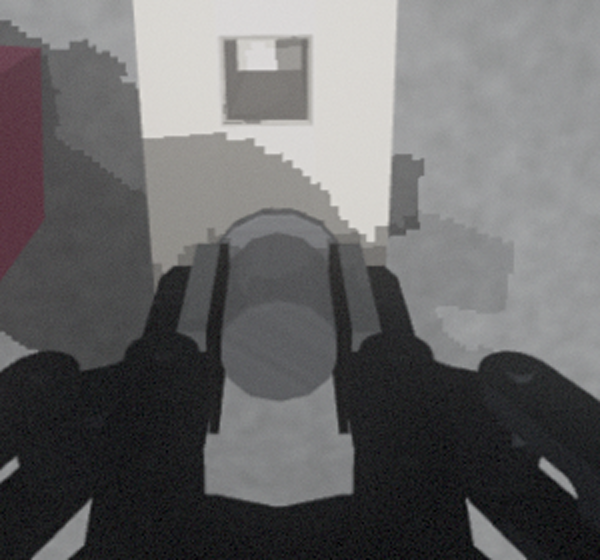

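Emit:
{"fn": "servo_tool", "kwargs": {
  "motion": [
    [[-0.5,0,0,0,0,0,-0.8],[-2.5,0,0,0,0,0,-0.8],[-3,0,0,0,0,0,-0.8],[-3,0,0,0,0,0,-0.8],[-3,0,0,-0.08,0,0,-0.8],[0,0,0,-0.08,0,0,-0.8],[0,3.15,2.02,0,0,0,-0.8],[0,3.15,2.02,0,0,0,-0.8],[0,3.15,2.02,0,0,0,-0.8],[0,3.15,2.02,0,0,0,-0.8],[0,3.15,2.02,0,0,0,-0.8],[0,3.1,2.02,0,0,0,-0.8],[0,3.1,2.02,0,0,0,-0.8],[0,3.1,2.02,0,0,0,-0.8],[0,0,0,0,0,0,-0.8],[2,0,0,0,0,0,-0.8],[2,0,0,0,0,0,-0.8],[2,0,0,0,0,0,-0.8],[0.4,0,0,0,0,0,-0.8],[0,0,0,0,0,0,-0.8]]
  ]
}}

```text
time_s: 36.55
ee_pos: [0.5404, -0.0668, 0.1165]
tcp_rot: [-0.027, 0.707, 0.027, 0.706]
ft_force: [0.4, -0.6, -1.1]
width: 0.26
```

```bash
python3 - <<'E'
from h import *
s=arm.read_state(); print(s["time_s"],s["ee_pos"],R.from_quat(s["tcp_rot"]).as_matrix().round(3),s["ft_force"],s["wrist_torque"],s["width"])
w=arm.snapshot("wrist"); save("w25.png",w["image"],(140,100,440,320),2.6)
w=arm.snapshot("side"); save("s25.png",w["image"],(250,140,400,250),5)
E
```

```text
36.55 [ 0.54042996 -0.06683009  0.11647292] [[-0.001 -0.076  0.997]
 [ 0.     0.997  0.076]
 [-1.     0.    -0.001]] [ 0.39980909 -0.63121989 -1.07445061] [ 0.00135464 -0.00477666 -0.05668603] 0.2598880290003519
```

View pics/w25.png

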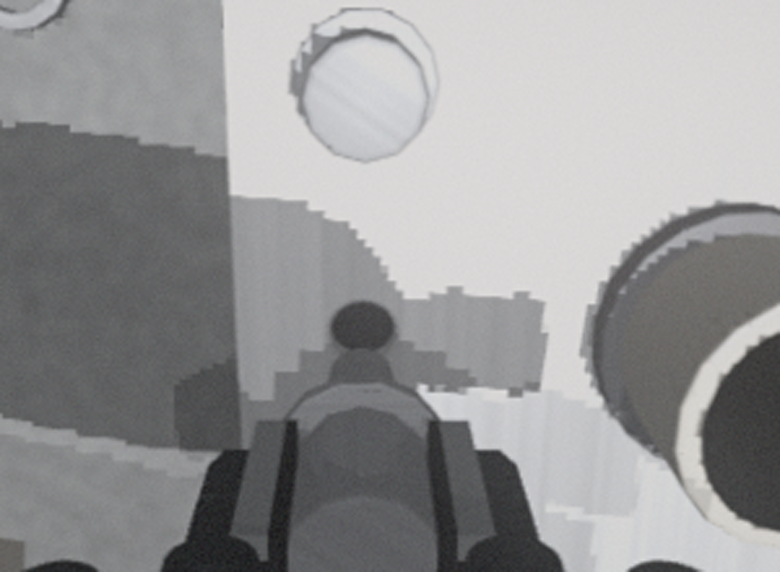

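View pics/s25.png

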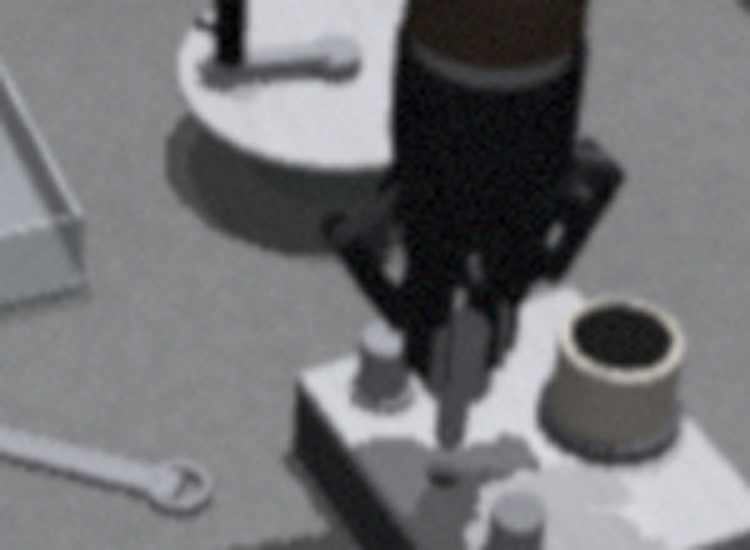

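Emit:
{"fn": "servo_tool", "kwargs": {
  "motion": [
    [[0.5,0,0.03,0,0,0,-0.8],[0.5,0,0,0,0,0,-0.8],[0.5,0,0,0,0,0,-0.8],[0.3,0,0,0,0,0,-0.8],[0.3,0,0,0,0,0,-0.8],[0.2,0,0,0,0,0,-0.8],[0.3,0,0,0,0,0,-0.8],[0,0,0,0,0,0,-0.8],[0,0,0,0,0,0,-0.8]]
  ]
}}

```text
time_s: 37.55
ee_pos: [0.5413, -0.0665, 0.0908]
tcp_rot: [-0.027, 0.707, 0.027, 0.707]
ft_force: [-0.1, 0.5, -0.3]
width: 0.261
```

```bash
python3 - <<'E'
from h import *
s=arm.read_state(); print(s["time_s"],s["ee_pos"],s["ft_force"],s["wrist_torque"],s["width"])
w=arm.snapshot("wrist"); save("w26.png",w["image"],(200,180,350,320),5)
E
```

```text
37.55 [ 0.541315   -0.06646524  0.09077145] [-0.13486231  0.45045968 -0.26500852] [0.02427859 0.00859116 0.04801675] 0.26100139609995293
```

View pics/w26.png

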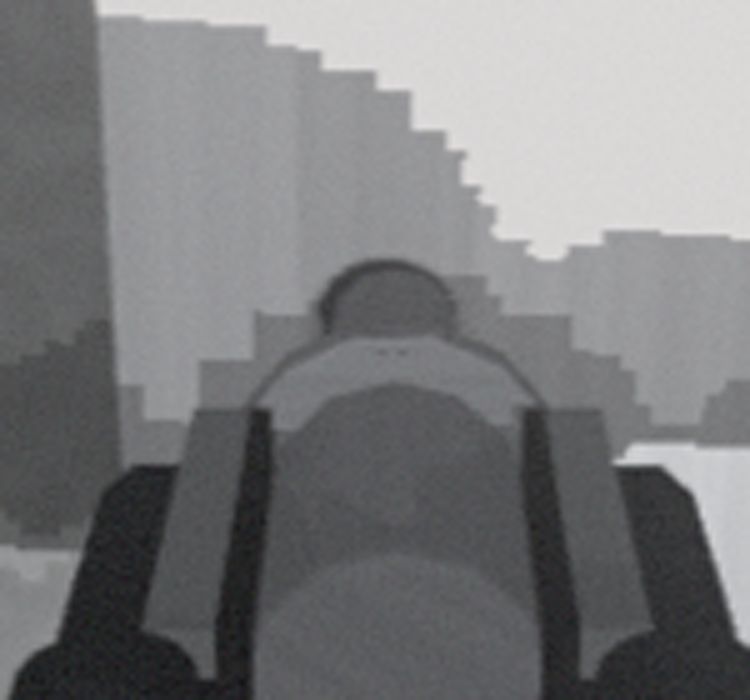

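Bolt tip is inside the plate's hole; continuing slowly through the bracket.

Emit:
{"fn": "servo_tool", "kwargs": {
  "motion": [
    [[0.3,0,0,0,0,0,-0.8],[0.3,0,0,0,0,0,-0.8],[0.3,0,0,0,0,0,-0.8],[0.2,0,0,0,0,0,-0.8],[0,0,0,0,0,0,-0.8]]
  ]
}}

```text
time_s: 38.1
ee_pos: [0.5409, -0.0667, 0.0793]
tcp_rot: [-0.027, 0.707, 0.027, 0.706]
ft_force: [-0.1, -0.8, -2.0]
width: 0.252
```

Emit:
{"fn": "servo_tool", "kwargs": {
  "motion": [
    [[0.4,0,0,0,0,0,-0.8],[0.4,0,0,0,0,0,-0.8],[0.4,0,0,0,0,0,-0.8],[0.3,0,0,0,0,0,-0.8],[0.2,0,0,0,0,0,-0.8],[0.2,0,0,0,0,0,-0.8],[0.1,0,0,0,0,0,-0.8],[0.1,0,0,0,0,0,-0.8],[0,0,0,0,0,0,-0.8]]
  ]
}}

```text
time_s: 39.0
ee_pos: [0.5411, -0.0668, 0.0602]
tcp_rot: [-0.027, 0.707, 0.027, 0.707]
ft_force: [-6.3, -2.0, 13.1]
width: 0.261
```

```bash
python3 - <<'E'
from h import *
s=arm.read_state(); print(s["time_s"],s["ee_pos"],s["ft_force"],s["wrist_torque"],s["width"])
w=arm.snapshot("wrist"); save("w27.png",w["image"],(140,100,440,320),2.6)
E
```

```text
39.0 [ 0.54105103 -0.06678554  0.06015614] [-6.30230221 -1.99212683 13.10914376] [-0.48852556  1.51411163 -0.02149575] 0.26101661977226087
```

View pics/w27.png

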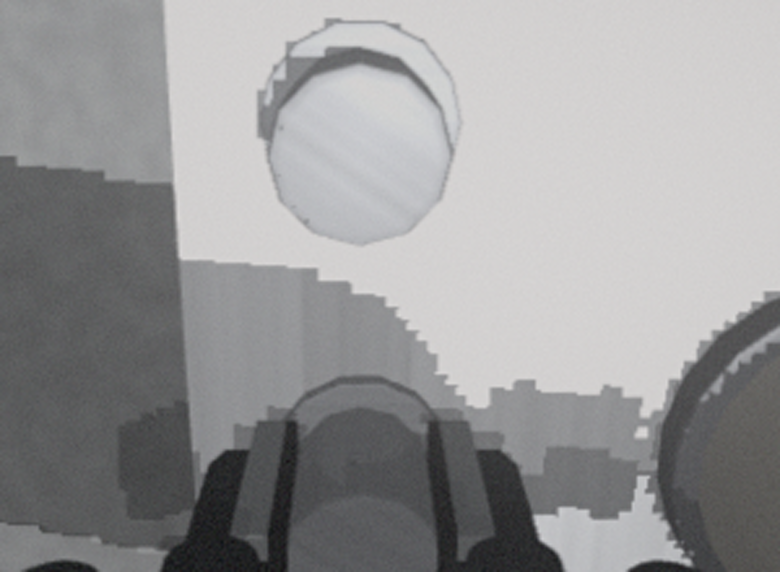

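Emit:
{"fn": "servo_tool", "kwargs": {
  "motion": [
    [[-0.2,0,0,0,0,0,-0.3],[0,0,0,0,0,0,0],[0,0,0,0,0,0,0],[0,0,0,0,0,0,0],[-1,0,0,0,0,0,0],[-3,0,0,0,0,0,0],[-3,0,0,0,0,0,0],[-3,0,0,0,0,0,0],[-3,0,0,0,0,0,0],[0,3.5,0,0,0,0,0],[0,4,0,0,0,0,0],[0,4,0,0,0,0,0],[0,4,0,0,0,0,0],[0,4,0,0,0,0,0],[0,3,0,0,0,0,0],[0,0,0,0,0,0,0],[0,0,0,0,0,0,0]]
  ]
}}

```text
time_s: 40.75
ee_pos: [0.5239, 0.1584, 0.1912]
tcp_rot: [-0.028, 0.706, 0.028, 0.707]
ft_force: [0.7, 0.0, 0.1]
width: 0.502
```

```bash
python3 - <<'E'
from h import *
s=arm.read_state(); print(s["time_s"],s["ee_pos"],s["qpos"].round(2),s["ft_force"],s["wrist_torque"],s["width"])
w=arm.snapshot("wrist"); save("w28.png",w["image"],None,1.4)
w=arm.snapshot("top"); save("t28.png",w["image"],(130,100,430,280),2.6)
w=arm.snapshot("side"); save("s28.png",w["image"],(230,160,430,390),2.6)
E
```

```text
40.75 [0.52390669 0.15840498 0.1911981 ] [ 0.29  0.35  0.06  1.27 -0.    1.79] [0.72683453 0.01512079 0.08927243] [-0.0168976   0.00114419  0.0256959 ] 0.5015234190819066
```

View pics/w28.png

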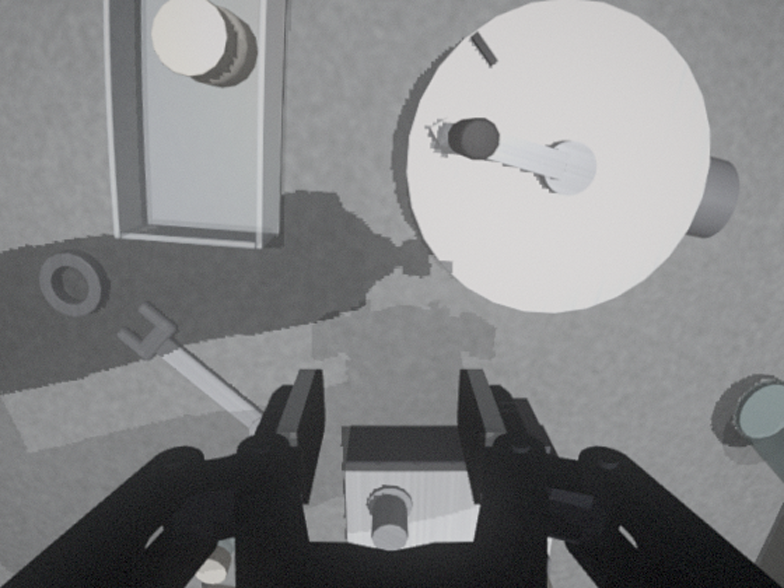

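View pics/t28.png

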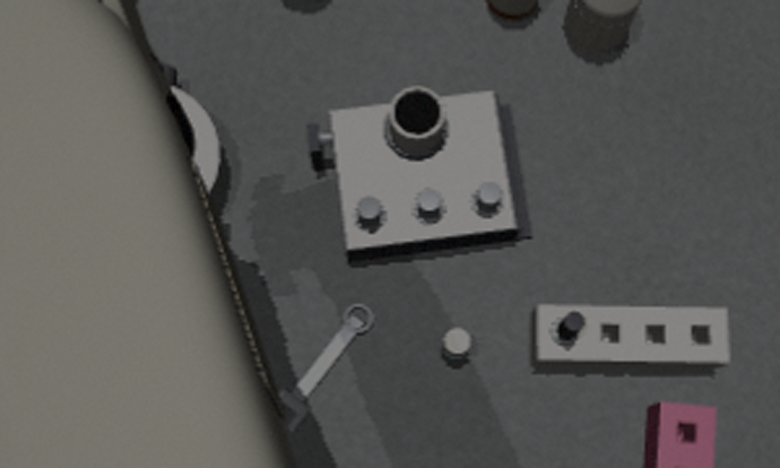

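View pics/s28.png

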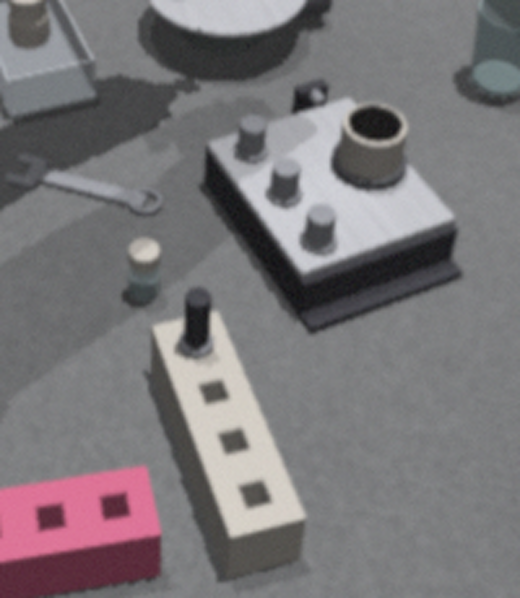

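```bash
python3 - <<'E'
from h import *
w=arm.snapshot("wrist"); s=arm.read_state()
p=lambda x,y,z:plane(w,x/1.4-.15,y/1.4-.15,z)
ax=p(572,167,.072); dc=p(558.5,156,.059); k=p(479,138.5,.117); m=p(484.5,49.5,.060); ms=[p(475,36,.06),p(495,63,.06)]
for n,q in dict(ax=ax,dc=dc,k=k,m=m,m1=ms[0],m2=ms[1]).items(): print(n,q.round(4))
for c in (ax,dc):
    print("knob ang",np.degrees(np.arctan2(*(k-c)[1::-1])),np.linalg.norm((k-c)[:2]),"mark",np.degrees(np.arctan2(*(m-c)[1::-1])),np.linalg.norm((m-c)[:2]))
v=ms[0]-ms[1]; print("mark bar dir",np.degrees(np.arctan2(v[1],v[0])))
E
```

```text
ax [0.6128 0.2244 0.072 ]
dc [0.6091 0.2289 0.059 ]
k [0.5551 0.2345 0.117 ]
m [0.5624 0.2783 0.06  ]
m1 [0.5569 0.2843 0.06  ]
m2 [0.5686 0.2723 0.06  ]
knob ang 170.05978711978145 0.058615283822125934 mark 133.04920001936614 0.07382786059775312
knob ang 174.06280429962496 0.054302619152189945 mark 133.34516754956618 0.06799728651199431
mark bar dir 134.20668077420524
```

Emit:
{"fn": "servo_tool", "kwargs": {
  "motion": [
    [[0,0,0,-0.14,0,0,0],[0,0,0,-0.14,0,0,0],[0,0,0,-0.14,0,0,0],[0,0,0,-0.14,0,0,0],[0,0,0,-0.14,0,0,0],[0,0,0,-0.14,0,0,0],[0,0,0,-0.14,0,0,0],[0,0.35,2.75,0,0,0,0],[0,0.35,2.75,0,0,0,0],[0,0.35,2.75,0,0,0,0],[0,0,0,0,0,0,0],[0,0,0,0,0,0,0]]
  ],
  "grip_force": 30
}}

```text
time_s: 42.15
ee_pos: [0.5555, 0.2341, 0.1904]
tcp_rot: [-0.356, 0.611, 0.356, 0.61]
ft_force: [1.3, -0.3, 0.4]
width: 0.501
```

```bash
python3 - <<'E'
from h import *
s=arm.read_state(); print(s["time_s"],s["ee_pos"],R.from_quat(s["tcp_rot"]).as_matrix().round(3),s["width"])
w=arm.snapshot("wrist"); save("w29.png",w["image"],None,1.4)
w=arm.snapshot("side"); save("s29.png",w["image"],(240,80,400,220),5)
E
```

```text
42.15 [0.55546103 0.23407816 0.19036852] [[-0.001 -0.871  0.492]
 [-0.001  0.492  0.871]
 [-1.     0.    -0.001]] 0.5011056374538858
```

View pics/w29.png

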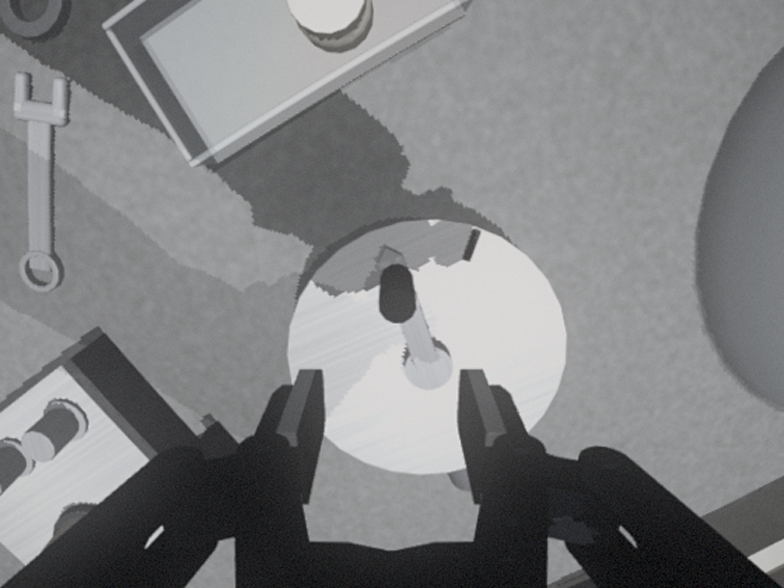

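View pics/s29.png

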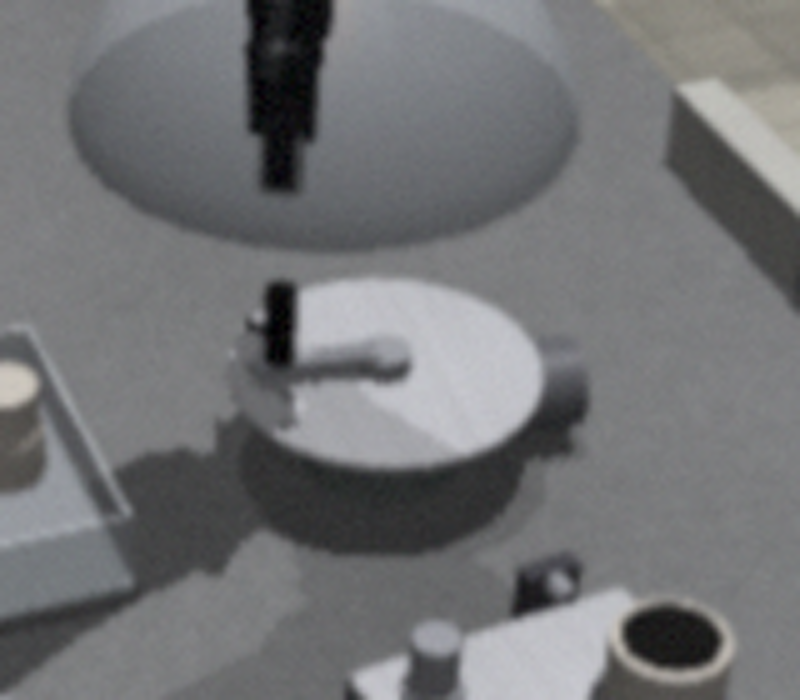

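```bash
python3 - <<'E'
from h import *
w=arm.snapshot("wrist"); s=arm.read_state(); Rm=R.from_quat(s["tcp_rot"]).as_matrix()
p=lambda x,y,z:plane(w,x/1.4-.15,y/1.4-.15,z)
k=p(398,306,.117); ax=p(428,367,.072); m=p(472,245,.06); dc=p(427.5,346,.059)
for n,q in dict(ax=ax,dc=dc,k=k,m=m).items(): print(n,q.round(4),(Rm.T@(q-s["ee_pos"])*1000).round(1))
for c in (ax,dc): print("knob ang",np.degrees(np.arctan2(*(k-c)[1::-1])),np.linalg.norm((k-c)[:2]),"mark",np.degrees(np.arctan2(*(m-c)[1::-1])),np.linalg.norm((m-c)[:2]))
E
```

```text
ax [0.6105 0.2252 0.072 ] [118.9 -52.2  20.1]
dc [0.6042 0.2292 0.059 ] [131.9 -44.8  20.5]
k [0.5547 0.2359 0.117 ] [73.9  1.7  1.9]
m [0.5617 0.2802 0.06  ] [130.9  17.3  43.9]
knob ang 169.1253080667723 0.05684375678261386 mark 131.58215199116245 0.07345749666181467
knob ang 172.2714868372563 0.05001464076393494 mark 129.82794471877207 0.06634136753405012
```

Emit:
{"fn": "servo_tool", "kwargs": {
  "motion": [
    [[2,0.1,0.19,0,0,0,0],[3,0,0,0,0,0,0],[2.5,0,0,0,0,0,0],[2,0,0,0,0,0,0],[1.4,0,0,0,0,0,0],[0,0,0,0,0,0,0],[0,0,0,0,0,0,-0.5],[0,0,0,0,0,0,-0.8],[0,0,0,0,0,0,-0.8],[0,0,0,0,0,0,-0.8]]
  ]
}}

```text
time_s: 43.3
ee_pos: [0.5563, 0.2369, 0.0832]
tcp_rot: [-0.357, 0.61, 0.356, 0.611]
ft_force: [-0.7, -1.1, 4.8]
width: 0.201
```

```bash
python3 - <<'E'
from h import *
s=arm.read_state(); print(s["time_s"],s["ee_pos"],s["ft_force"],s["wrist_torque"],s["width"])
w=arm.snapshot("wrist"); save("w30.png",w["image"],None,1.4)
E
```

```text
43.3 [0.55628273 0.23691926 0.08320391] [-0.74622976 -1.12199972  4.80201555] [-0.3810507   0.06530082 -0.0126867 ] 0.20089657020804663
```

View pics/w30.png

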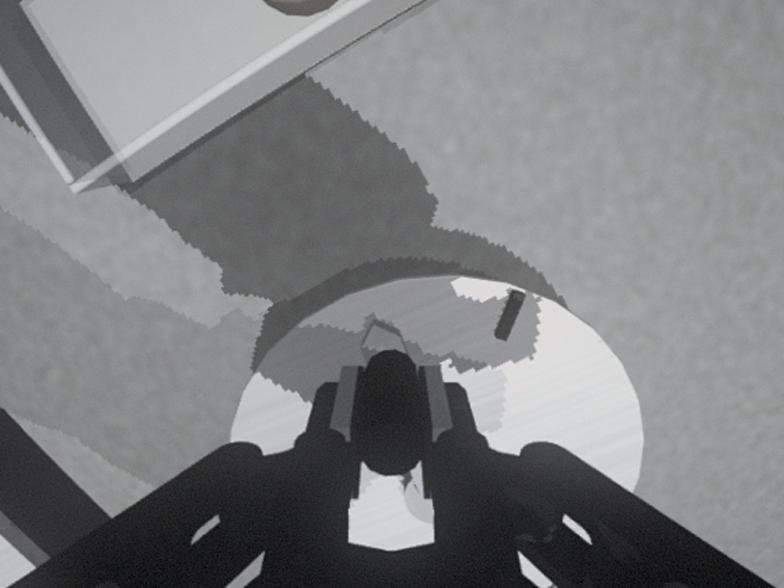

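Knob gripped at image (390,410). Now follow the arc clockwise towards the mark.

Emit:
{"fn": "servo_tool", "kwargs": {
  "motion": [
    [[0,0.14,0.6,0,0,0,-0.8],[0,0.13,0.6,0,0,0,-0.8],[0,0.03,0.6,0,0,0,-0.8],[0,-0.03,0.6,0,0,0,-0.8],[0,-0.12,0.6,0,0,0,-0.8],[0,-0.15,0.6,0,0,0,-0.8],[0,0,0,0,0,0,-0.8],[0,0,0,0,0,0,-0.8]]
  ]
}}

```text
time_s: 44.15
ee_pos: [0.5713, 0.2692, 0.0827]
tcp_rot: [-0.356, 0.611, 0.358, 0.61]
ft_force: [-6.2, 0.3, 7.2]
width: 0.2
```

```bash
python3 - <<'E'
from h import *
s=arm.read_state(); print(s["time_s"],s["ee_pos"],s["ft_force"],s["wrist_torque"],s["width"])
d=s["ee_pos"]-np.array([.611,.2255,0]); print(np.degrees(np.arctan2(d[1],d[0])),np.hypot(*d[:2]))
w=arm.snapshot("wrist"); save("w31.png",w["image"],None,1.4)
w=arm.snapshot("side"); save("s31.png",w["image"],(240,80,400,220),5)
E
```

```text
44.15 [0.57131721 0.26920679 0.08273786] [-6.21064703  0.31253361  7.24057811] [-0.08490445  1.3061277  -0.34232933] 0.20021783686040942
132.23731248169187 0.059033954343645986
```

View pics/w31.png

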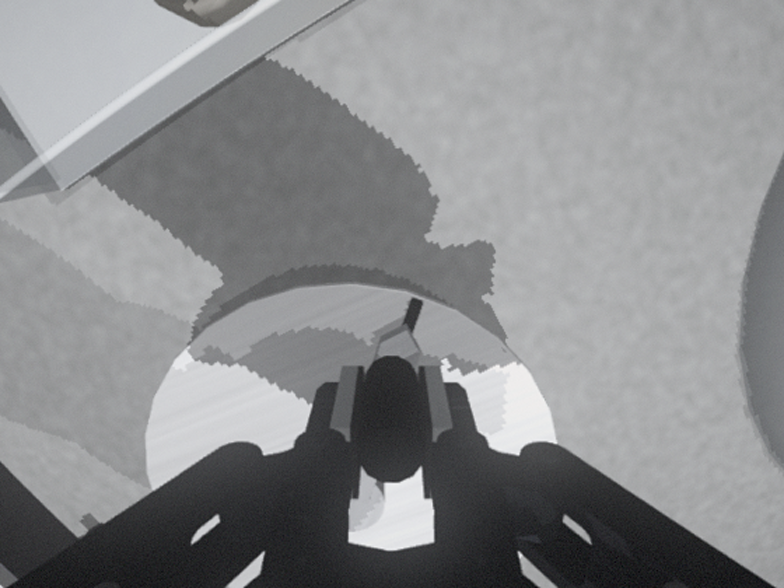

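View pics/s31.png

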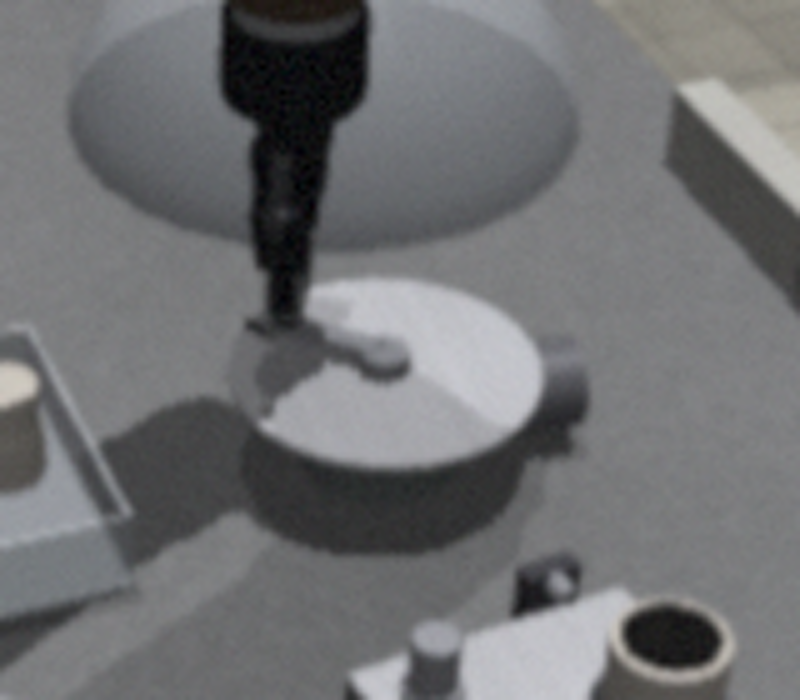

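Emit:
{"fn": "servo_tool", "kwargs": {
  "motion": [
    [[0,0,0,0,0,0,-0.3],[0,0,0,0,0,0,0],[0,0,0,0,0,0,0],[-2,0,0,0,0,0,0],[-3,0,0,0,0,0,0],[-3,0,0,0,0,0,0],[-3,0,0,0,0,0,0],[0,0,-3,0,0,0,0],[0,0,-3,0,0,0,0],[0,0,0,0,0,0,0],[0,0,0,0,0,0,0]]
  ]
}}

```text
time_s: 45.35
ee_pos: [0.5438, 0.2158, 0.192]
tcp_rot: [-0.356, 0.611, 0.356, 0.611]
ft_force: [-0.1, 0.7, 0.2]
width: 0.499
```

```bash
python3 - <<'E'
from h import *
s=arm.read_state(); print(s["time_s"],s["ee_pos"],s["width"])
w=arm.snapshot("wrist"); save("w32.png",w["image"],(180,90,480,315),2.6)
w=arm.snapshot("side"); save("s32.png",w["image"],(240,80,400,220),5)
E
```

```text
45.35 [0.54381832 0.21576549 0.19201563] 0.4992221809300671
```

View pics/w32.png

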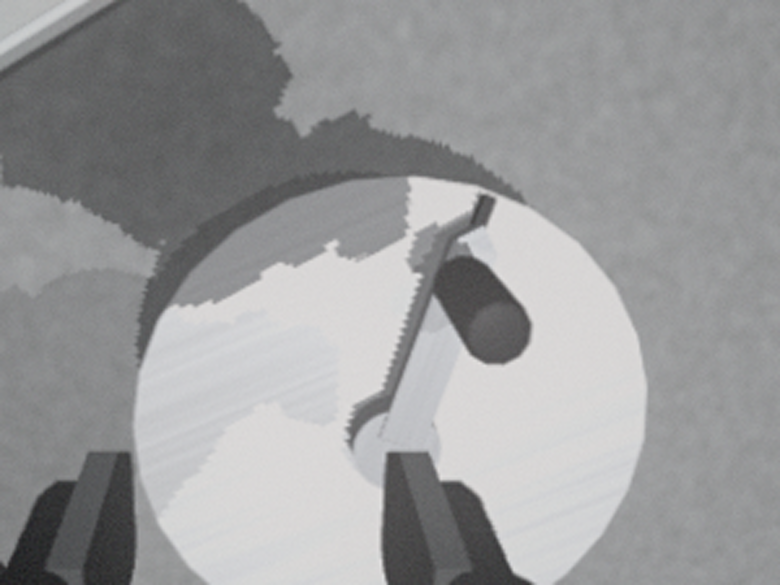

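View pics/s32.png

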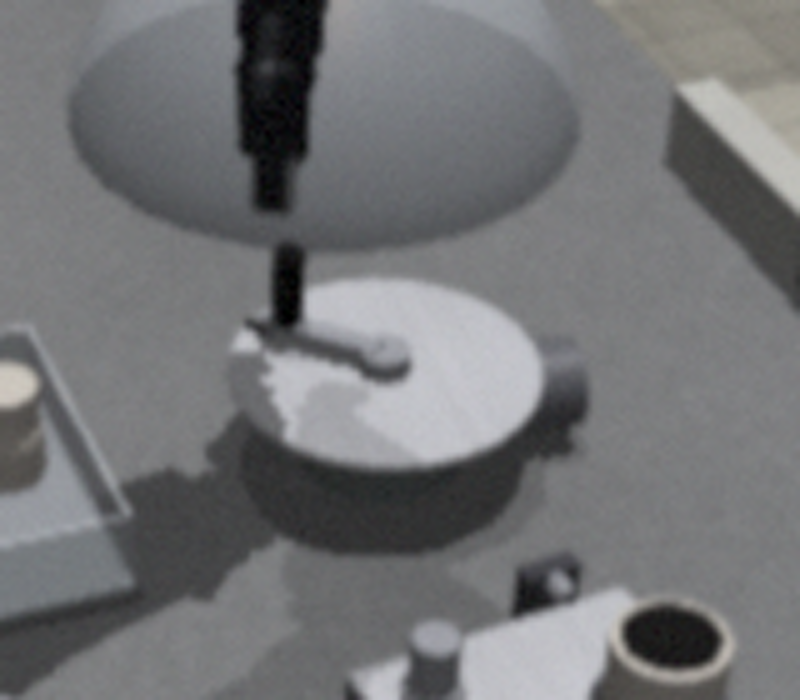

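```bash
python3 - <<'E'
from h import *
w=arm.snapshot("wrist")
p=lambda x,y,z:plane(w,x/2.6+180-.3,y/2.6+90-.3,z)
an=lambda a,b:np.degrees(np.arctan2(*(b-a)[1::-1]))
ax=p(396,446,.072);k=p(500,332,.117);m=p(482,211,.06);m1=p(486,197,.06);m2=p(478,225,.06)
print(ax,k,m); print("knob",an(ax,k),np.linalg.norm((k-ax)[:2]),"mark",an(ax,m),np.linalg.norm((m-ax)[:2]),"markbar",an(m2,m1))
print("lever edge R",an(p(432,420,.071),p(460,342,.071)))
# top view also
t=arm.snapshot("top"); save("t32.png",t["image"],(130,110,260,200),6)
E
```

```text
[0.61036143 0.22753093 0.072     ] [0.57164781 0.26911096 0.117     ] [0.55918612 0.28437096 0.06      ]
knob 132.95545804097924 0.0568123455285936 mark 131.99794547305666 0.07648334336043107 markbar 138.6338116965286
lever edge R 135.58818667304453
```

View pics/t32.png

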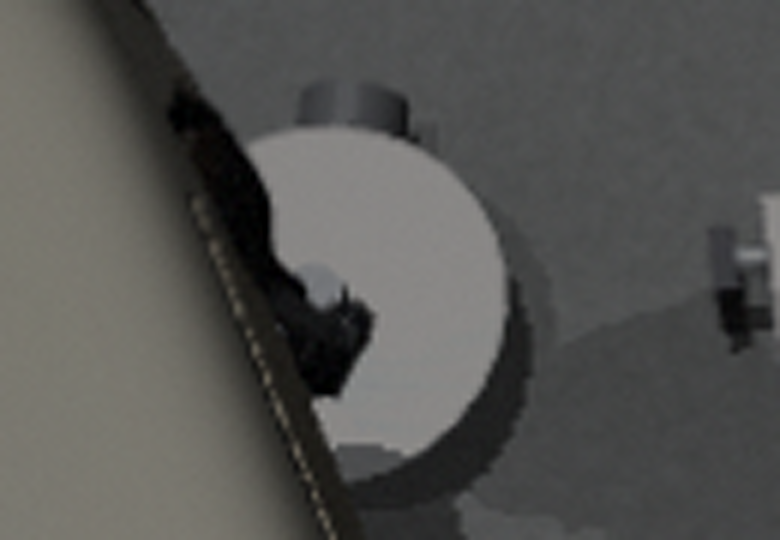

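Emit:
{"fn": "servo_tool", "kwargs": {
  "motion": [
    [[-3,0,0,0,0,0,0],[-3,0,-1,0,0,0,0],[0,0.85,-3.4,0,0,0,0],[0,0.85,-3.4,0,0,0,0],[0,0.85,-3.4,0,0,0,0],[0,0.85,-3.4,0,0,0,0],[0,0.85,-3.4,0,0,0,0],[0,0.85,-3.4,0,0,0,0],[0,0.85,-3.4,0,0,0,0],[0,0,-3,0,0,0,0],[0,0,-3,0,0,0,0],[0,0,0,0,0,0,0],[0,0,0,0,0,0,0]]
  ]
}}

```text
time_s: 46.85
ee_pos: [0.3411, -0.0229, 0.2521]
tcp_rot: [-0.356, 0.61, 0.356, 0.611]
ft_force: [-0.1, -0.3, 0.4]
width: 0.499
```

```bash
python3 - <<'E'
from h import *
s=arm.read_state(); print(s["time_s"],s["ee_pos"],s["width"],s["ft_force"])
t=arm.snapshot("top"); save("t33.png",t["image"],(130,110,260,200),6); save("t34.png",t["image"],(230,120,430,270),4)
w=arm.snapshot("side"); save("s33.png",w["image"],(230,120,430,390),2.2)
E
```

```text
46.85 [ 0.34108476 -0.02290568  0.25213558] 0.49938672509141957 [-0.07646607 -0.34652105  0.39381508]
```

View pics/t33.png

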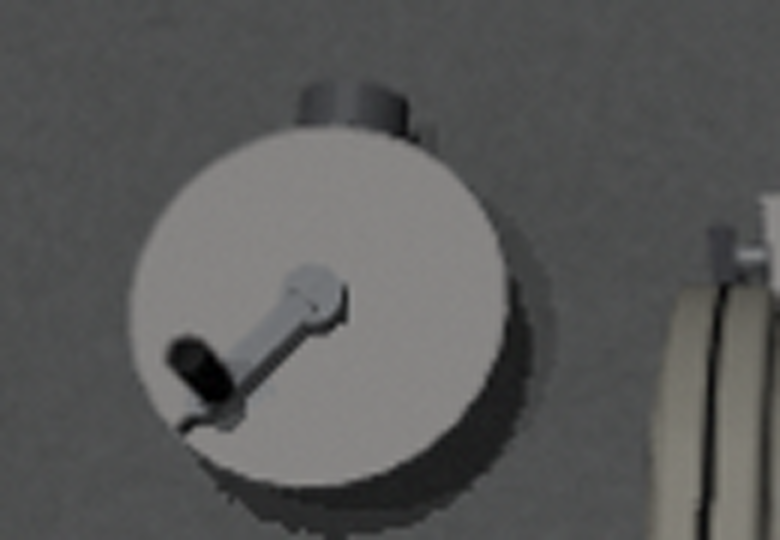

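View pics/t34.png

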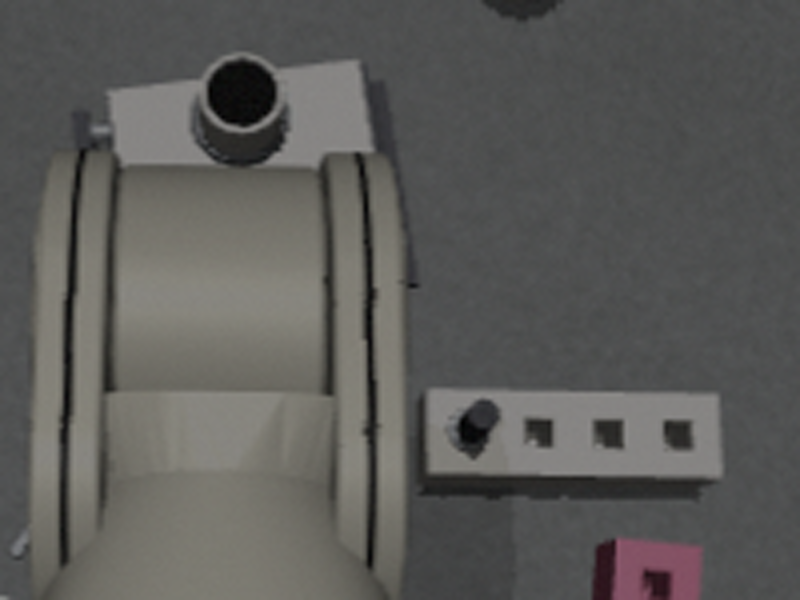

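View pics/s33.png

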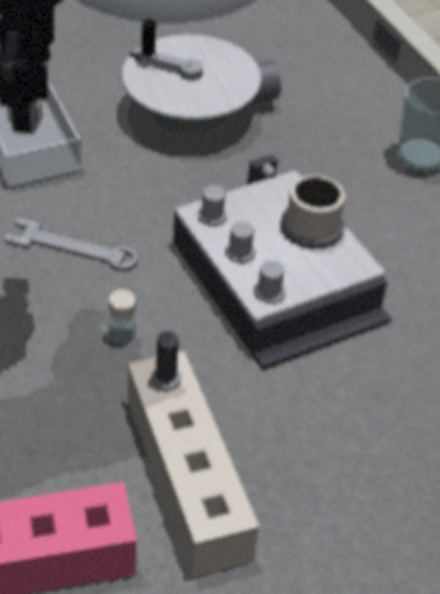

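```bash
python3 - <<'E'
from h import *
t=arm.snapshot("top")
p=lambda x,y,z:plane(t,x/6+130-.4,y/6+110-.4,z)
an=lambda a,b:np.degrees(np.arctan2(*(b-a)[1::-1]))
for z in (.068,.072): 
  ax=p(314,293,z); e=p(231,409,z);k=p(188,353,.117); m=p(194.5,417.5,.06)
  print(ax,"end",an(ax,e),np.linalg.norm((e-ax)[:2]),"knob",an(ax,k),np.linalg.norm((k-ax)[:2]),"mark",an(ax,m),np.linalg.norm((m-ax)[:2]),"markbar",an(p(208,403,.06),p(180,432,.06)))
s=arm.snapshot("side"); save("s35.png",s["image"],(270,120,370,200),7)
E
```

```text
[0.61275755 0.22807459 0.068     ] end 144.5758166229754 0.06311493132768195 knob 135.03235959263287 0.05869165143454845 mark 133.29221854874393 0.07559818364998766 markbar 135.64059456307027
[0.61127364 0.22711794 0.072     ] end 144.57581662297537 0.06286334064013983 knob 133.3375714154043 0.05834337065509622 mark 131.97106538484832 0.07529696792679248 markbar 135.64059456307027
```

View pics/s35.png

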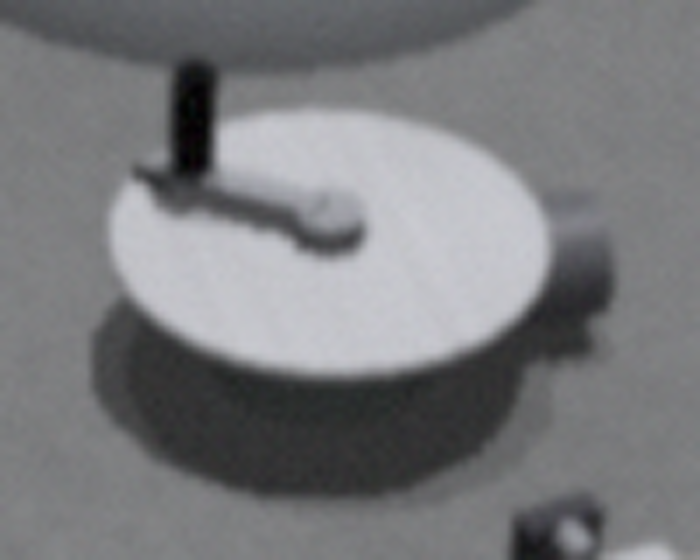

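```bash
python3 - <<'E'
from rig import arm
print(arm.read_state()["time_s"],arm.hand_in())
E
```

```text
the job is handed in; nothing more can be done
47.05 None
```

I completed the whole sequence and handed the job in at about 47 s; no verdict was reported.

**What I did:**
1. I pushed the drift fully down through the middle hole, following its taper, until the collar seated at about 13 N.
2. With the drift still in, I put bolts home in outer holes a and c.
3. I put the drift back in its rack pocket and put the third bolt home in the middle hole.
4. I turned the damper lever clockwise about 37° onto the black mark.

**Last checks:**
- **Bolts:** each one stopped with an upward seating force of 7–13 N. The middle bolt stopped at its computed home height, and the last side picture shows all three flanges flat on the plate.
- **Drift:** it stands upright in its end pocket in the last top and side pictures. The rack did not move.
- **Damper:** the knob's bearing from the axis was within about 1.5° of the mark in both the wrist and top views, against a limit of 5.2°. One top-view reading of the lever's visible end gave about 12°. I set it aside because the knob partly covers that end.
- **Vial and jar:** the vial is upright. The jar was hidden behind the gripper in the last side view, but the arm never came near it.
- **Robot:** the gripper was clear of everything at hand-in.

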